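# Shut the impeller box and hold the hasp hinge leaf in line for its pin

## Task

Gently lower the open lid of the plywood impeller box until it is fully shut. Then take the loose hinge leaf with the one wide knuckle (not the one with the split knuckle) out of the wooden rack and, keeping it upright with the knuckle downward, offer it from above between the two steel knuckles on the lid, so that the three knuckle holes line up and a pin could be pushed straight through. Finish holding it there in the gripper, not resting on the lid, and do not disturb the other things on the bench.

Things in the scene. Friction and masses are not known exactly. Their poses are not given: they have to be found in the camera images.
- box: Fixed plywood box, 200 (x) by 260 (y) by 110 mm high without the lid, a blue pump impeller in it. Origin: centre of its underside, on the bench; z up; y along the lid's hinge line, which lies at x = +100, z = 110 mm (its far side from the robot). Place and yaw (within 0.2 rad) vary; it may stand left or right of the rack.
- lid (a joint): Lid angle: 0 = fully shut, grows as it opens upward (0.75 to 1.15 at the start, stop 1.3). Hinge friction 1.1 N m beats the lid's weight: the lid stays where left and must be pushed right down, 2 to 8 N near its free edge, on its upper face; no handle. A 12 mm board, 262 mm wide, reaching 214 mm from the hinge line toward the robot when shut.
- lid_hinge (a point): On the lid's hinge line, mid-width, at the top of the box's rear wall (110 mm above the bench, at the underside of the lid). Axes turn with the lid: y along the hinge line, x and z as the box's when the lid is shut.
- lid_push (a point): A free point on the lid's upper face to push on, 150 mm from the hinge line toward the free edge; at (-150, 60, 12) mm in lid_hinge axes. Moves with the lid. The nearest steel of the lid's knuckles begins 78 mm from it, to -y.
- lid_bore (a point): Centre of the gap between the two steel knuckles on the lid, on their hole axis (its y); in lid_hinge axes at (-165, -60, 37) mm: 25 mm above the lid's upper face, 147 mm above the bench when shut. The knuckles are tubes, 26 mm outside, 14 mm hole, 14 mm long, 36 mm clear gap between; the steel foot plate is 22 mm below the axis.
- leaf: Loose steel leaf to take, 0.35 kg: one knuckle (tube 26 mm outside, 14 mm hole, 30 mm long) under an upright plate 60 wide (y), 12 thick (x). Origin: centre of the hole; y along it, z up. Plate spans z = 18 to 93 mm; same turned half round. Its shoulders meet the fixed knuckles 5 mm below the aligned height. Origin 27 mm above the bench in the rack. Grip the plate high, across its thickness.
- rack: Fixed wooden rack, 80 (x) by 240 (y) by 55 mm high. Two places, 55 mm either side of its centre along its y, each hold a leaf by the shoulders, in slots 10 mm deep and 18 mm wide; the leaf lifts straight out. Origin: centre of its underside. Its place and yaw vary, and it may stand left or right of the box.
- spare_leaf: The other leaf in the rack: same plate, but its knuckle is split into two tubes 8 mm long with a 14 mm gap between. Same origin and axes as the leaf. Leave it. Either leaf may be in either place.
- pin: Bystander: steel pin, 9 mm thick, 85 mm long, with a short cross bar at one end, lying on the bench.
- brush: Bystander: paint brush lying on the bench.
- wrench: Bystander: wrench lying on the bench.
- paint_tin: Bystander: paint tin, 90 mm across and 110 mm high.
- grease_jar: Bystander: jar, 60 mm across and 70 mm high.
- wear_ring: Bystander: dark steel ring, 90 mm across and 18 mm high, lying on the bench.
Mind the look-alikes: they are no part of the job. Leave any purple look-alike of the leaf alone.

How it is judged:
By the outcome, as a careful person would: the job done as asked, in the order asked, and still so for the second after the job is handed in, while the arm keeps its last pose, push and grip.
It also fails if it takes over 58 s, if anything falls off the work surface, if the arm or the gripper's body presses on something with over 40 N, if the wrist force passes 120 N, or if a joint passes its speed limit or range.

## Robot

A 6-joint arm with a two-finger parallel gripper is mounted at the origin on the work surface. World frame = base frame: x ahead of the robot, y to its left, z up, the work surface at z = 0. Lengths are in m, angles in rad, forces in N, time in s.
With the tool pointing down it reaches from about 0.425 to 0.95 m from the base axis. Payload 3.5 kg.
Tool frame: the origin (TCP) lies between the finger pads; the fingertips stand ahead of it and the grasp point (between the pads) lies 3 mm ahead of it (tcp_to_tips is the y of the fingertips in the tool frame, in m); y points along the fingers, z is the direction in which the jaws open and shut, and the axes are right-handed (so a half turn about y gives the same grasp; the last joint's range is limited). The gripper opens to 85 mm and grips with 20 to 120 N. Pads are 22 mm wide; open, the fingers measure 114 mm over their backs; the gripper's body (76 mm by 85 mm) begins 54 mm behind the grasp point. The pads swing forward as they close: fully open they stand 13 mm farther back than shut.
Start: joints at [-1.483, 0.286, 1.577, -0, 1.279, -0.15], TCP at [0.159, -0.656, 0.253] pointing down, gripper open.
Joint ranges: [-2.77, 2.77], [-0.9, 2.22], [0.21, 2.48], [-1.53, 4.67], [0.24, 2.81], [-2.84, 2.84]. Speed limits (rad/s): [2.79, 2.79, 3.14, 3.14, 3.14, 3.14].

## Interface

Orientations are given as a rotation vector (axis times angle).
In Python, from bench import state, snapshot, sign_off, tcp_to_tips gives the robot as it stands.
- The arm moves only by the tool play_rows, never from a script. Its argument "motion" is a list that holds one entry, the list of rows, each a list of 7 numbers: the closure, from 0 (fully open) to 1 (shut), then the shift along the tool's x, y, z in cm, then the turn, a rotation vector about the tool's x, y, z in degrees. In form: [[[gripper, x, y, z, ax, ay, az], ...]]. A call has 1 to 12 rows; each row shifts and turns the pose as measured when the row begins, along the tool's axes as they then stand; what a row does not reach is not made up. A row lasts 1/10 s, in which the tool goes at most 50 mm and 8.59 degrees, less where a joint would pass 70% of its speed; a pose out of reach is approached as far as the arm can. A call with a gripper value outside its range is refused whole. The fingers move at their own pace and stop on an object; the grip force is fixed at half the most. Time passes only in rows, so rows that do not move let the fingers close. It gives the time, the measured TCP pose, the force and the opening at its end, in the units of the state.
- state(): the state, without advancing time (a new reading comes with each control period).
- snapshot(name): name is "scene" or "side" or "wrist"; returns a dict with "pixels" (480x640x3 uint8, blue, green, red), "vfov" (degrees; the focal length in pixels is half the picture's height over the tangent of half this angle, whatever the lens; pixels are square), "cx", "cy" (the principal point, pixels), "dist" ([k1, k2, p1, p2, k3] as OpenCV has them; the pictures are not rectified), "R" (3x3) and "t" (3): a world point X has camera coordinates R X + t. Camera axes: x right, y down, z forward; pixel columns grow to the right and rows downward; lengths in m; the calibration is good to about 2 mm. A picture is of the moment at which its call begins. There is no depth.
- sign_off(): hands the job in, once; it reports no verdict.
The state is a dict: "time_s": time; "qpos": joint angles; "joint_vel": joint speeds; "joint_torque": joint torques, N m; "tcp_pos": TCP position; "tool_rot": TCP orientation; "ft_force": force on the tool from outside, world axes, zero at the start; "moment": the same for the moment, N m; "grip_width": finger opening in m.
Only numpy, scipy, OpenCV 4.12 (cv2) and the standard library are available. Lean on these libraries where they do the work, as an engineer would, in place of code of your own. Each camera call takes 0.05 s, during which the arm holds its last target.

## Working session

There is one attempt and no reset: what is moved stays moved. The work goes in short steps, Python scripts to look and compute and a tool call to move; the robot and the scene stay as the last step left them, time stands still between calls to the robot, and variables do not carry over. Pictures are saved under pics/ and viewed, and the job is handed in when it is done.

Besides the shell and the picture viewer there is one more tool, called after "Call:" by a JSON object that holds its "name" and its "arguments". play_rows: Moves the arm, as the interface text tells. Its arguments: {"type":"object","properties":{"motion":{"type":"array"}},"required":["motion"]}

```bash
mkdir -p pics; ls; python3 - <<'E'
from bench import *
import cv2,pickle
s=state(); print(s); print(tcp_to_tips)
for n in ["scene","side","wrist"]:
    d=snapshot(n); cv2.imwrite(f"pics/{n}0.png",d["pixels"]); pickle.dump(d,open(f"{n}0.pkl","wb"))
    print(n,d["vfov"],d["cx"],d["cy"],d["dist"],d["R"],d["t"])
E
```

```text
pics
{'time_s': 0.0, 'qpos': array([-1.48297803e+00,  2.87180685e-01,  1.57816203e+00, -4.50291652e-06,
        1.27861944e+00, -1.49970653e-01]), 'joint_vel': array([ 0.00167042, -0.00058083,  0.00172795, -0.00018738,  0.00031269,
        0.0004928 ]), 'joint_torque': array([-6.33741183e-04, -4.05981088e+01, -2.92628664e+01, -1.18246703e-04,
        5.82289285e-03, -5.01378864e-06]), 'tcp_pos': array([ 0.15899267, -0.65538635,  0.25194522]), 'tool_rot': array([-0.25021564,  2.09769229, -2.09269455]), 'ft_force': array([-0.97055299,  0.07080322, -0.44956518]), 'moment': array([-0.00625701,  0.00694135, -0.02927552]), 'grip_width': 0.08521156993965778}
0.022
scene 54.090175502999486 318.3598242919016 242.20109771835865 [0.0319995 0.        0.        0.        0.       ] [[ 0.27108373  0.96250609  0.00977963]
 [ 0.75461627 -0.2062036  -0.62292404]
 [-0.59755159  0.17624444 -0.78222119]] [-0.15358174 -0.30017228  1.66692244]
side 43.4277910152867 317.29172755742144 231.76550810186419 [-0.17975168  0.          0.          0.          0.        ] [[-0.92795214 -0.37242378 -0.01432996]
 [-0.27716456  0.71528308 -0.64152157]
 [ 0.24916787 -0.59132956 -0.76697114]] [0.49369984 0.20717585 1.33236518]
wrist 67.21725942130243 322.20373222085937 241.36260542715522 [0.01486309 0.         0.         0.         0.        ] [[ 0.23611586 -0.97172339 -0.00171979]
 [-0.92419043 -0.22511205  0.30853948]
 [-0.30020217 -0.07126165 -0.95120998]] [-0.67345214 -0.03925527  0.37925154]
```

View pics/scene0.png

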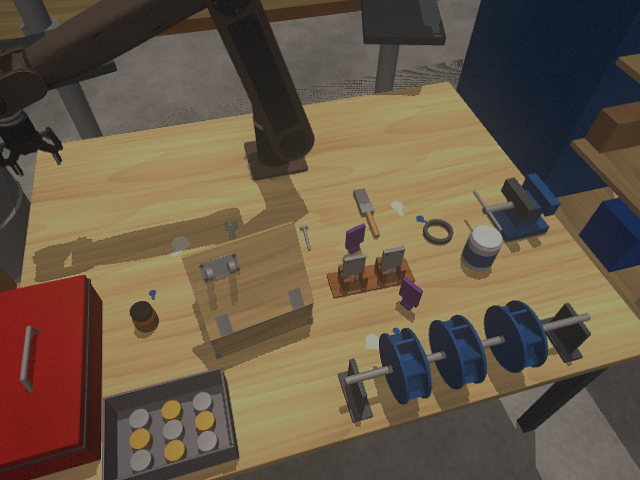

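View pics/side0.png

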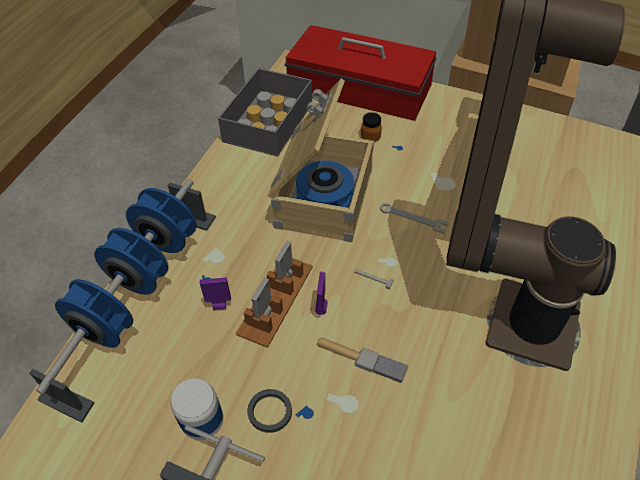

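View pics/wrist0.png

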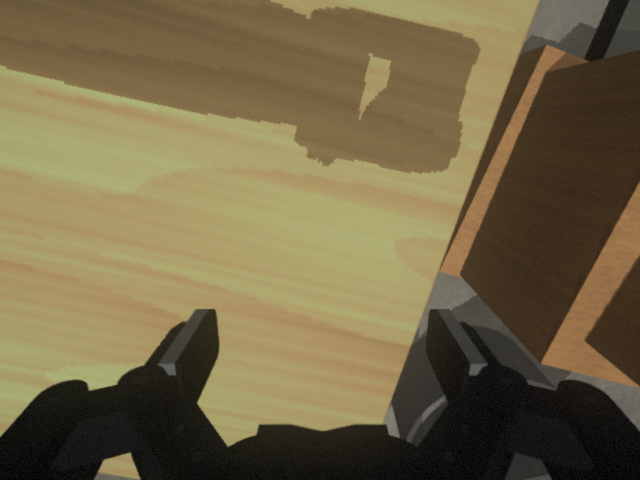

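The scene view shows the box around (250,290) with its lid open, and the rack at (370,275) with two leaves. Purple look-alikes are at (355,238) and (410,293). I'll enlarge the views to pick points.

```bash
cat > h.py <<'E'
import cv2,pickle,numpy as np
def ld(n): return pickle.load(open(n+".pkl","rb"))
def K(d):
    f=240/np.tan(np.radians(d["vfov"])/2); return np.array([[f,0,d["cx"]],[0,f,d["cy"]],[0,0,1.]])
def proj(d,X):
    r,_=cv2.Rodrigues(d["R"]); return cv2.projectPoints(np.asarray(X,float).reshape(-1,3),r,d["t"],K(d),d["dist"])[0].reshape(-1,2)
def ray(d,uv):
    p=cv2.undistortPoints(np.asarray(uv,float).reshape(-1,1,2),K(d),d["dist"]).reshape(-1,2)
    v=np.c_[p,np.ones(len(p))]@d["R"]; c=-d["R"].T@d["t"]; return c,v
def onz(d,uv,z):
    c,v=ray(d,uv); return c+v*((z-c[2])/v[:,2])[:,None]
def crop(d,name,x0,y0,x1,y1,s,pts=None):
    im=cv2.resize(d["pixels"][y0:y1,x0:x1],None,fx=s,fy=s,interpolation=cv2.INTER_CUBIC)
    if pts is not None:
        for u,v in pts: cv2.circle(im,(int((u-x0+.5)*s),int((v-y0+.5)*s)),2,(0,0,255),-1)
    else:
        for x in range((x0//20+1)*20,x1,20): cv2.putText(im,str(x),(int((x-x0)*s),8),0,.3,(0,0,255)); cv2.line(im,(int((x-x0)*s),10),(int((x-x0)*s),16),(0,0,255))
        for y in range((y0//20+1)*20,y1,20): cv2.putText(im,str(y),(0,int((y-y0)*s)),0,.3,(0,0,255)); cv2.line(im,(20,int((y-y0)*s)),(26,int((y-y0)*s)),(0,0,255))
    cv2.imwrite("pics/"+name,im)
E
python3 - <<'E'
from h import *
s=ld("scene0");d=ld("side0")
crop(s,"c1.png",170,210,330,360,5); crop(d,"c2.png",250,70,390,250,4)
crop(s,"c3.png",315,210,435,320,6); crop(d,"c4.png",190,230,340,350,5)
E
```

```text
(no output)
```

View pics/c1.png

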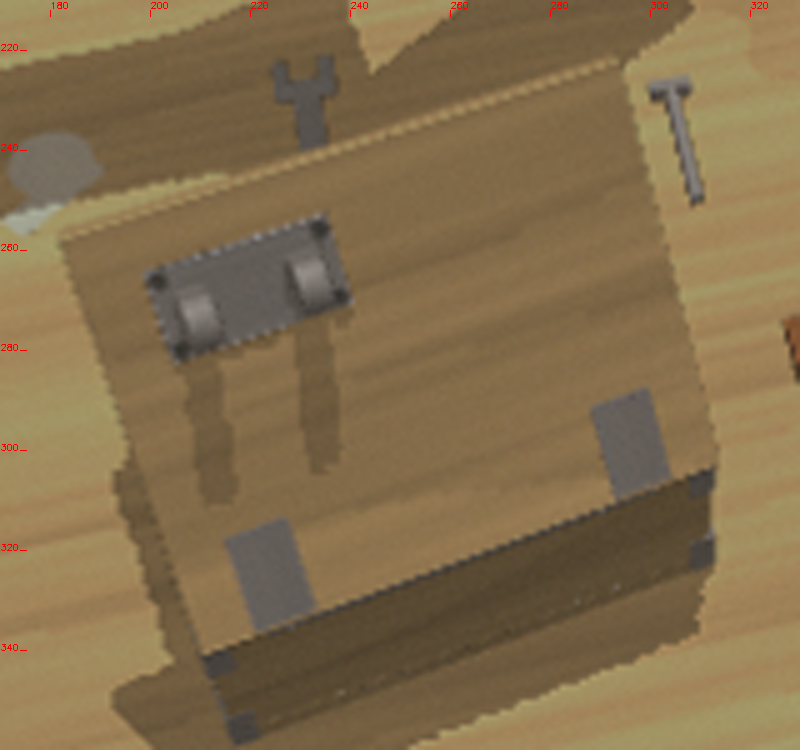

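View pics/c2.png

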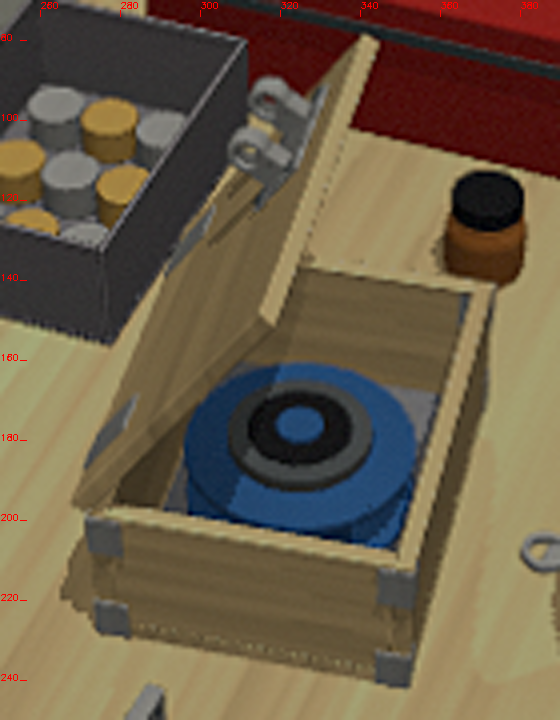

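View pics/c3.png

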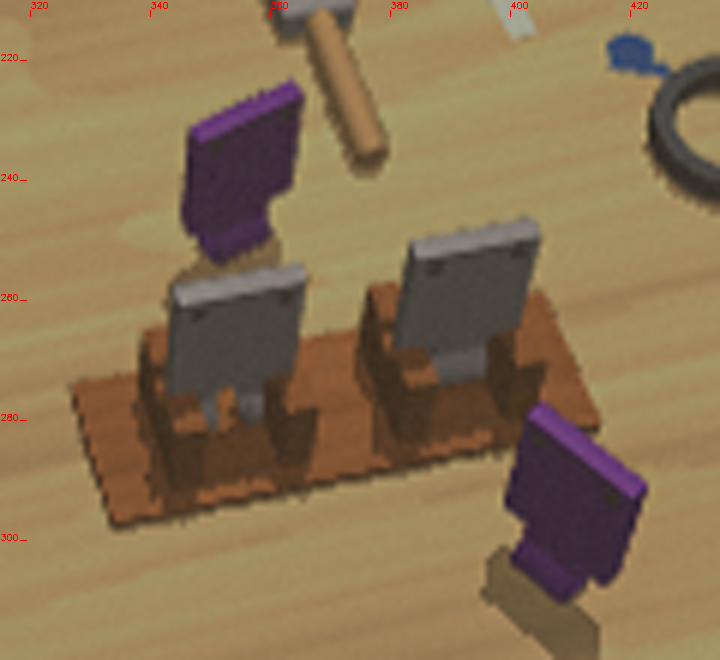

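View pics/c4.png

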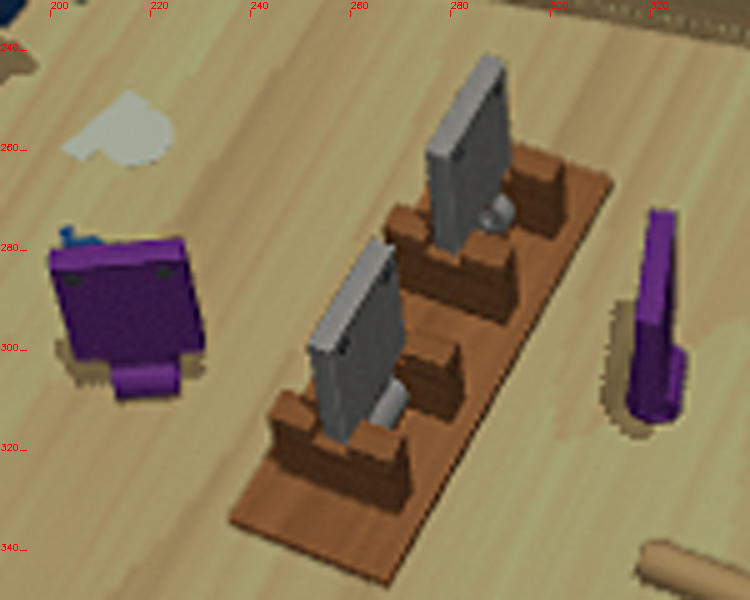

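```bash
cat > fit.py <<'E'
from h import *
from scipy.optimize import least_squares
s=ld("scene0");d=ld("side0")
def Rz(a): c,q=np.cos(a),np.sin(a); return np.array([[c,-q,0],[q,c,0],[0,0,1]])
def Ry(a): c,q=np.cos(a),np.sin(a); return np.array([[c,0,q],[0,1,0],[-q,0,c]])
def box(p,X): return np.asarray(X)/1000@Rz(p[2]).T+[p[0],p[1],0]
def lid(p,X): return box(p,np.asarray(X)@Ry(p[3]).T+[100,0,110])
C1=lambda a:np.array(a)/5+[170,210]-.4
C2=lambda a:np.array(a)/4+[250,70]-.4
if __name__=="__main__":
    LS=[(-214,-131,12),(-214,131,12),(0,-131,12),(0,131,12)]; ls=C1([(62,243),(625,68),(203,655),(713,468)])
    BS=[(100,-130,0),(100,130,0)]; bs=C1([(232,743),(712,565)])
    LD=[(-214,131,0),(-214,-131,0),(-214,131,12),(-214,-131,12)]; l2=C2([(276,326),(379,43),(260,318),(360,37)])
    BD=[(-100,130,110),(-100,130,0),(100,130,110),(100,130,0),(-100,-130,110)]; b2=C2([(410,568),(408,685),(90,515),(97,632),(492,288)])
    def f(p):
        return np.r_[proj(s,lid(p,LS))-ls,proj(s,box(p,BS))-bs,proj(d,lid(p,LD))-l2,proj(d,box(p,BD))-b2].ravel()
    r=least_squares(f,[.6,-.2,0,.9],loss="soft_l1"); print(r.x); print(f(r.x).reshape(-1,2).round(1))
    p=r.x; np.save("box.npy",p)
    for n,X in [("push",(-150,60,12)),("bore",(-165,-60,37))]: print(n,lid(p,[X]),lid([*p[:3],0],[X]))
    q=np.array([(410,243),(537,219),(541,233),(414,257)])/6+[315,210]-.4; print(onz(s,q,.12).round(4), onz(s,q,.12).mean(0))
    q=np.array([(310,348),(378,238),(393,250),(325,358)])/5+[190,230]-.4; print(onz(d,q,.12).round(4), onz(d,q,.12).mean(0))
E
python3 fit.py
```

```text
[ 0.58807695 -0.18858711  0.13646279  0.96953192]
[[-0.3 -1.3]
 [-0.8 -1.8]
 [ 0.2  0.2]
 [ 1.9 -0.8]
 [ 1.5  0.5]
 [ 0.2 -0.2]
 [-0.  -0.1]
 [ 0.2 -0.1]
 [-0.6 -1.2]
 [ 1.  -1.4]
 [ 0.3  0.3]
 [-0.6  0.6]
 [-1.5 -0.8]
 [-0.1 -0.3]
 [ 0.1 -1.7]]
push [[ 0.60472437 -0.12573812  0.24048138]] [[ 0.5303794  -0.13594689  0.122     ]]
bore [[ 0.6330666  -0.24297233  0.26699283]] [[ 0.53184361 -0.25687189  0.147     ]]
[[0.5732 0.1768 0.12  ]
 [0.5755 0.2368 0.12  ]
 [0.5834 0.2355 0.12  ]
 [0.5811 0.1758 0.12  ]] [0.57831308 0.20623785 0.12      ]
[[0.5812 0.2387 0.12  ]
 [0.5785 0.1773 0.12  ]
 [0.5699 0.1807 0.12  ]
 [0.5732 0.2408 0.12  ]] [0.57569388 0.20937133 0.12      ]
```

```bash
cat > pl.py <<'E'
from bench import *
from fit import *
from scipy.spatial.transform import Rotation as Ro
def Tdown(yaw,sgn=1): # tool z (jaw) along sgn * rotated world x, y down
    z=sgn*np.array([np.cos(yaw),np.sin(yaw),0]); y=np.array([0,0,-1.]); x=np.cross(y,z); return np.c_[x,y,z]
def delta(pos,Rt,st=None):
    st=st or state(); R0=Ro.from_rotvec(st["tool_rot"]).as_matrix()
    dp=R0.T@(np.asarray(pos)-st["tcp_pos"])*100; dr=Ro.from_matrix(R0.T@Rt).as_rotvec(degrees=True)
    return dp.round(2),dr.round(1),np.linalg.norm(dp)
E
python3 - <<'E'
from pl import *
st=state(); print(Ro.from_rotvec(st["tool_rot"]).as_matrix().round(3))
print(onz(s,[(90,280),(103,285),(100,440)],.15), onz(s,[(100,280),(145,318)],[.0])[:, :])
p=np.load("box.npy")
for y in(40,60): 
  for a in (p[3],.6,.3,0): print(a,lid([*p[:3],a],[(-190,y,12)]).round(3))
for sg in(1,-1): print(delta([.6,-.13,.42],Tdown(p[2],sg),st))
E
```

```text
[[-0.972 -0.     0.236]
 [-0.236  0.002 -0.972]
 [-0.    -1.    -0.002]]
[[ 0.49098229 -0.55998243  0.15      ]
 [ 0.51445792 -0.52987785  0.15      ]
 [ 0.88608413 -0.53304969  0.15      ]] [[ 0.37862751 -0.58782351  0.        ]
 [ 0.53695806 -0.47297409  0.        ]]
0.9695319233090938 [[ 0.585 -0.149  0.273]]
0.6 [[ 0.533 -0.156  0.227]]
0.3 [[ 0.505 -0.16   0.178]]
0 [[ 0.493 -0.161  0.122]]
0.9695319233090938 [[ 0.582 -0.129  0.273]]
0.6 [[ 0.53  -0.136  0.227]]
0.3 [[ 0.503 -0.14   0.178]]
0 [[ 0.491 -0.141  0.122]]
(array([-55.25, -16.69, -40.71]), array([  0.1, -84.2,  -0.1]), np.float64(70.62652110150482))
(array([-55.25, -16.69, -40.71]), array([ 0.1, 95.8,  0.1]), np.float64(70.62652110150482))
```

```bash
cat >> pl.py <<'E'
def plan(pos,Rt,g,n=None,up=0):
    st=state(); R0=Ro.from_rotvec(st["tool_rot"]); P=st["tcp_pos"].copy(); out=[]
    T=Ro.from_matrix(Rt); w=(R0.inv()*T).as_rotvec(); L=np.linalg.norm(np.asarray(pos)-P)
    n=n or int(max(np.ceil(L/.048),np.ceil(np.degrees(np.linalg.norm(w))/8.5),1))
    st=(np.asarray(pos)-P)/n
    for i in range(n):
        Ri=R0*Ro.from_rotvec(w*i/n); out.append([g,*(Ri.inv().apply(st)*100).round(2),*np.degrees(w/n).round(2)])
    print(n,"rows"); print("["+",\n".join(str([float(v) for v in r]) for r in out)+"]")
E
python3 - <<'E'
from pl import *
p=np.load("box.npy")
plan([.62,-.14,.42],Tdown(p[2]),1)
E
```

```text
15 rows
[[1.0, -3.8, -1.11, -2.62, 0.01, -5.61, -0.01],
[1.0, -4.03, -1.11, -2.23, 0.01, -5.61, -0.01],
[1.0, -4.23, -1.11, -1.83, 0.01, -5.61, -0.01],
[1.0, -4.39, -1.11, -1.41, 0.01, -5.61, -0.01],
[1.0, -4.51, -1.12, -0.97, 0.01, -5.61, -0.01],
[1.0, -4.58, -1.12, -0.52, 0.01, -5.61, -0.01],
[1.0, -4.61, -1.12, -0.07, 0.01, -5.61, -0.01],
[1.0, -4.6, -1.12, 0.38, 0.01, -5.61, -0.01],
[1.0, -4.54, -1.12, 0.83, 0.01, -5.61, -0.01],
[1.0, -4.43, -1.12, 1.27, 0.01, -5.61, -0.01],
[1.0, -4.29, -1.12, 1.69, 0.01, -5.61, -0.01],
[1.0, -4.1, -1.12, 2.11, 0.01, -5.61, -0.01],
[1.0, -3.88, -1.12, 2.5, 0.01, -5.61, -0.01],
[1.0, -3.61, -1.12, 2.86, 0.01, -5.61, -0.01],
[1.0, -3.32, -1.12, 3.2, 0.01, -5.61, -0.01]]
```

Call:
{"name": "play_rows", "arguments": {"motion": [[[1,0,-5,0,0,0,0],[1,0,-5,0,0,0,0],[1,-3.8,-1.5,-2.6,0,-5.6,0],[1,-4,-1.5,-2.2,0,-5.6,0],[1,-4.2,-1,-1.8,0,-5.6,0],[1,-4.4,-1,-1.4,0,-5.6,0],[1,-4.5,-1,-1,0,-5.6,0],[1,-4.6,0,-0.5,0,-5.6,0],[1,-4.6,0,-0.1,0,-5.6,0],[1,-4.6,0,0.4,0,-5.6,0],[1,-4.5,0,0.8,0,-5.6,0],[1,-4.4,0,1.3,0,-5.6,0]]]}}

```text
time_s: 1.35
tcp_pos: [0.4671, -0.2996, 0.4156]
tool_rot: [-1.027, 1.453, -1.436]
ft_force: [0.2, -0.6, -0.0]
grip_width: -0.0001
```

```bash
python3 - <<'E'
from pl import *
p=np.load("box.npy")
print(state()["grip_width"],state()["ft_force"],state()["qpos"])
plan([.60,-.14,.40],Tdown(p[2]),1)
E
```

```text
-0.00010357011803995106 [ 0.17546865 -0.63493237 -0.02242738] [-0.75719199 -0.05511313  1.65942325  0.00993169  1.545222   -0.42974433]
5 rows
[[1.0, -3.87, 0.35, 1.49, 0.0, -5.32, -0.15],
[1.0, -3.72, 0.34, 1.84, 0.0, -5.32, -0.15],
[1.0, -3.53, 0.34, 2.18, 0.0, -5.32, -0.15],
[1.0, -3.32, 0.33, 2.5, 0.0, -5.32, -0.15],
[1.0, -3.07, 0.32, 2.79, 0.0, -5.32, -0.15]]
```

Call:
{"name": "play_rows", "arguments": {"motion": [[[1,-4,0,1.5,0,-5.5,0],[1,-3.9,0,1.8,0,-5.5,0],[1,-3.8,0,2.2,0,-5.5,0],[1,-3.6,0,2.5,0,-5.5,0],[1,-3.5,0,2.8,0,-5.5,0]]]}}

```text
time_s: 1.85
tcp_pos: [0.6026, -0.1166, 0.4162]
tool_rot: [-1.276, 1.087, -1.071]
ft_force: [0.3, -0.5, 0.5]
grip_width: -0.0001
```

```bash
python3 - <<'E'
from pl import *
p=np.load("box.npy")
d=snapshot("wrist"); cv2.imwrite("pics/w1.png",d["pixels"]); pickle.dump(d,open("w1.pkl","wb"))
cv2.imwrite("pics/s1.png",snapshot("side")["pixels"])
# tips at 2.2cm ahead
c=lid(p,[(-190,50,12)])[0]; print(c)
print(delta(c+[0,0,.022+.02],Tdown(p[2])))
for g in (0,1): pass
E
```

```text
[ 0.58366771 -0.13872338  0.27346622]
(array([ 2.28,  9.98, -2.44]), array([-0.1,  2.3, -0.9]), np.float64(10.522418416261058))
```

View pics/s1.png

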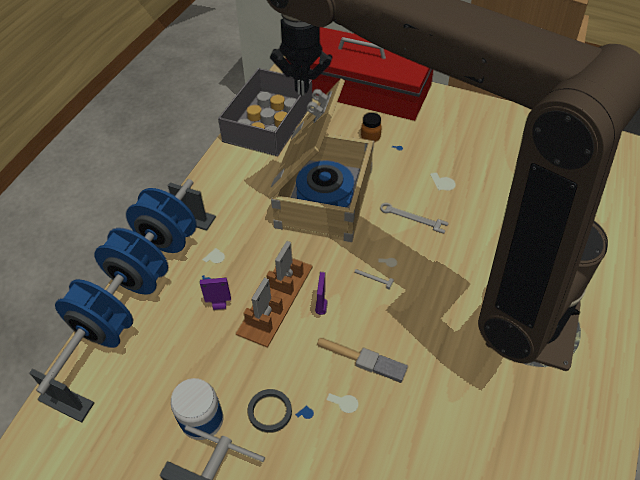

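View pics/w1.png

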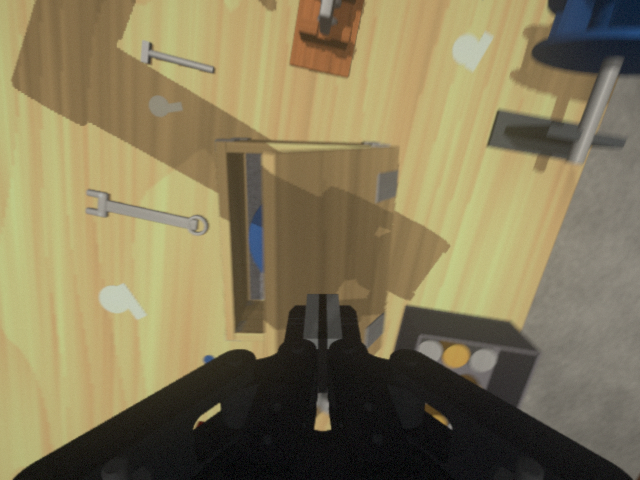

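```bash
python3 - <<'E'
from pl import *
p=np.load("box.npy")
c=lid(p,[(-180,50,12)])[0]; print(c)
plan(c+[0,0,.022+.035],Tdown(p[2]),1,n=4)
E
```

```text
[ 0.58927197 -0.13795382  0.26522001]
4 rows
[[1.0, 0.57, 2.33, -0.47, -0.02, 0.58, -0.22],
[1.0, 0.57, 2.33, -0.46, -0.02, 0.58, -0.22],
[1.0, 0.56, 2.33, -0.45, -0.02, 0.58, -0.22],
[1.0, 0.56, 2.33, -0.45, -0.02, 0.58, -0.22]]
```

Call:
{"name": "play_rows", "arguments": {"motion": [[[1,0.6,2.4,-0.5,0,0.6,-0.2],[1,0.6,2.4,-0.5,0,0.6,-0.2],[1,0.6,2.4,-0.5,0,0.6,-0.2],[1,0.6,2.4,-0.5,0,0.6,-0.2],[1,0,0,0,0,0,0]]]}}

```text
time_s: 2.45
tcp_pos: [0.5873, -0.1392, 0.3156]
tool_rot: [-1.27, 1.108, -1.108]
ft_force: [-0.9, -0.0, -0.1]
grip_width: 0.0001
```

```bash
python3 - <<'E'
from pl import *
p=np.load("box.npy")
c=lid(p,[(-180,50,12)])[0]
print(delta(c+[0,0,.022],Tdown(p[2])))
d=snapshot("side"); crop(d,"s2.png",220,0,380,120,5)
E
```

```text
(array([-0.09,  2.84,  0.21]), array([-0., -0., -0.]), np.float64(2.8460810255076505))
```

View pics/s2.png

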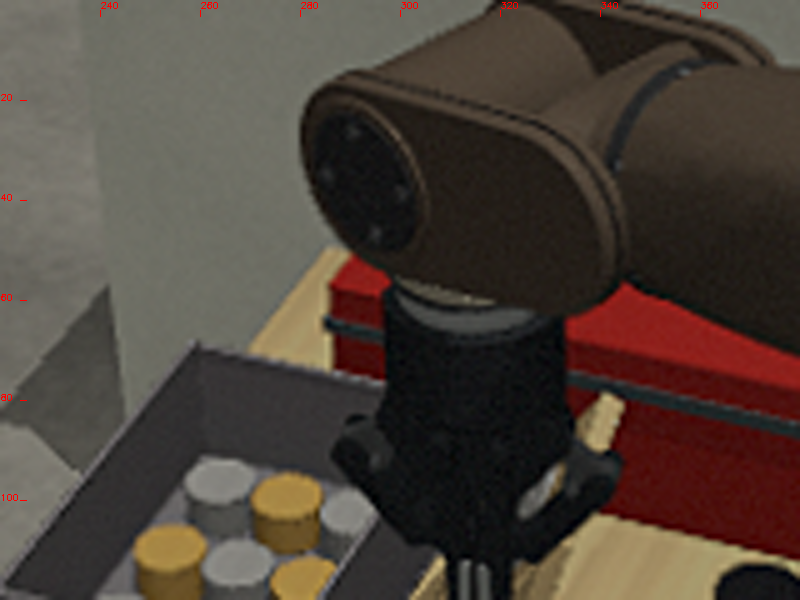

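Call:
{"name": "play_rows", "arguments": {"motion": [[[1,0,-3,0,0,0,0],[1,-0.5,0,0,0,8.5,0],[1,-0.5,0,0,0,8.5,0],[1,0,0,0,0,8.5,0],[1,0,0,0,0,8.5,0],[1,0,0,0,0,8.5,0],[1,0,0,0,0,8.5,0],[1,0,0,0,0,8.5,0],[1,0,0,0,0,8.5,0],[1,0,0,0,0,8.5,0],[1,0,0,0,0,8.5,0],[1,0,0,0,0,4,0]]]}}

```text
time_s: 3.7
tcp_pos: [0.5936, -0.1308, 0.3775]
tool_rot: [-0.098, 2.122, -2.153]
ft_force: [-0.0, -0.4, 0.2]
grip_width: 0.0001
```

```bash
cat >> pl.py <<'E'
p=np.load("box.npy")
def track(a,s_=180,y=65,gap=0):
    c=lid([*p[:3],a],[(-s_,y,12+gap)])[0]; return c+[0,0,.022]
E
python3 - <<'E'
from pl import *
st=state(); print(st["qpos"])
R0=Ro.from_rotvec(st["tool_rot"]).as_matrix(); print(R0.round(2))
T=Tdown(p[2]-np.pi/2) if abs(Tdown(p[2]-np.pi/2)-R0).max()<.8 else Tdown(p[2]+np.pi/2)
plan(track(p[3])+[0,0,.03],T,1)
E
```

```text
[-0.38468527  0.05151304  1.62002103  0.0027266   1.43055631  1.05720302]
[[-0.99  0.04  0.13]
 [-0.13 -0.01 -0.99]
 [-0.04 -1.    0.02]]
2 rows
[[1.0, 0.37, 3.0, -0.47, -0.49, -0.23, -1.02],
[1.0, 0.32, 3.01, -0.45, -0.49, -0.23, -1.02]]
```

Call:
{"name": "play_rows", "arguments": {"motion": [[[1,0.4,3,-0.5,-0.5,-0.2,-1],[1,0.4,3,-0.5,-0.5,-0.2,-1],[1,0,0.6,0,0,0,0],[1,0,0.6,0,0,0,0]]]}}

```text
time_s: 4.1
tcp_pos: [0.5902, -0.1237, 0.316]
tool_rot: [-0.125, 2.136, -2.152]
ft_force: [0.3, 0.1, 0.5]
grip_width: 0.0002
```

```bash
python3 - <<'E'
from pl import *
T=Tdown(p[2]-np.pi/2); st=state(); print(st["ft_force"])
for a in np.arange(p[3],-.02,-.08): print(round(a,2),*delta(track(a),T,st))
d=snapshot("side"); crop(d,"s3.png",220,0,380,120,5)
d=snapshot("scene"); crop(d,"s4.png",150,160,330,300,4)
E
```

```text
[0.25524362 0.13872489 0.54296804]
0.97 [ 0.33  2.87 -0.12] [-0.5 -0.1 -1. ] 2.895265030866246
0.89 [ 1.56  3.64 -0.13] [-0.5 -0.1 -1. ] 3.958105803365476
0.81 [ 2.72  4.5  -0.13] [-0.5 -0.1 -1. ] 5.254141758327484
0.73 [ 3.8   5.44 -0.14] [-0.5 -0.1 -1. ] 6.6426199917880995
0.65 [ 4.81  6.48 -0.15] [-0.5 -0.1 -1. ] 8.069456264902565
0.57 [ 5.73  7.59 -0.15] [-0.5 -0.1 -1. ] 9.510357637162103
0.49 [ 6.56  8.77 -0.16] [-0.5 -0.1 -1. ] 10.952383473329537
0.41 [ 7.3  10.01 -0.17] [-0.5 -0.1 -1. ] 12.387525146749478
0.33 [ 7.93 11.3  -0.18] [-0.5 -0.1 -1. ] 13.810172640332352
0.25 [ 8.46 12.65 -0.19] [-0.5 -0.1 -1. ] 15.215997162462253
0.17 [ 8.87 14.03 -0.2 ] [-0.5 -0.1 -1. ] 16.601411563588673
0.09 [ 9.18 15.44 -0.21] [-0.5 -0.1 -1. ] 17.963290167872557
0.01 [ 9.37 16.87 -0.22] [-0.5 -0.1 -1. ] 19.298814647702155
```

View pics/s3.png

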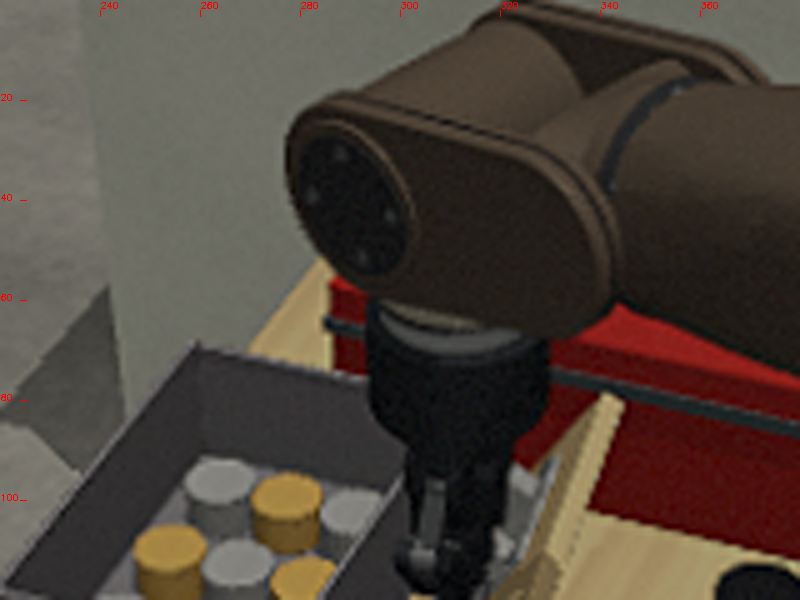

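View pics/s4.png

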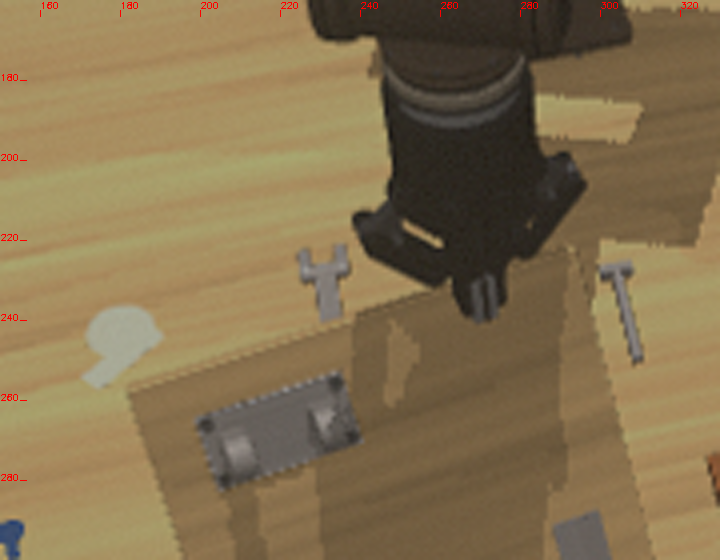

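Call:
{"name": "play_rows", "arguments": {"motion": [[[1,0.1,0.7,0,-0.5,0,-1],[1,0.1,0.7,0,0,0,0],[1,0.1,0.7,0,0,0,0],[1,0.1,0.6,0,0,0,0],[1,0.6,0.4,0,0,0,0],[1,0.6,0.4,0,0,0,0]]]}}

```text
time_s: 4.8
tcp_pos: [0.5783, -0.1269, 0.2856]
tool_rot: [-0.127, 2.141, -2.149]
ft_force: [4.4, 1.1, 2.6]
grip_width: 0.0001
```

```bash
cat > chk.py <<'E'
from pl import *
T=Tdown(p[2]-np.pi/2); st=state(); print(st["ft_force"])
from scipy.optimize import minimize_scalar
a=minimize_scalar(lambda a:np.linalg.norm((track(a)-st["tcp_pos"])[[0,2]]),bounds=(-.1,1.2),method="bounded").x
print("a",a,delta(track(a),T,st))
for b in np.arange(a-.08,-.05,-.08): print(round(b,2),*delta(track(b),T,st))
E
python3 chk.py; python3 - <<'E'
from h import *
from bench import *
d=snapshot("side"); crop(d,"s5.png",240,60,380,200,4)
E
```

```text
[4.35988866 1.07481785 2.62489251]
a 0.9230994236800084 (array([-0.22,  0.28, -0.26]), array([-0.3, -0.2, -0.9]), np.float64(0.4388271020895824))
0.84 [ 0.97  1.1  -0.26] [-0.3 -0.2 -0.9] 1.4909910596873668
0.76 [ 2.08  2.02 -0.26] [-0.3 -0.2 -0.9] 2.913120635722937
0.68 [ 3.12  3.02 -0.26] [-0.3 -0.2 -0.9] 4.352259011369848
0.6 [ 4.08  4.1  -0.26] [-0.3 -0.2 -0.9] 5.789976885839776
0.52 [ 4.95  5.25 -0.26] [-0.3 -0.2 -0.9] 7.220666201725715
0.44 [ 5.72  6.47 -0.27] [-0.3 -0.2 -0.9] 8.64092908175441
0.36 [ 6.39  7.75 -0.27] [-0.3 -0.2 -0.9] 10.048016587863714
0.28 [ 6.96  9.07 -0.28] [-0.3 -0.2 -0.9] 11.439438592679371
0.2 [ 7.42 10.44 -0.28] [-0.3 -0.2 -0.9] 12.81283588314843
0.12 [ 7.77 11.84 -0.29] [-0.3 -0.2 -0.9] 14.165931099789063
0.04 [ 8.01 13.27 -0.29] [-0.3 -0.2 -0.9] 15.496508335078637
-0.04 [ 8.13 14.7  -0.3 ] [-0.3 -0.2 -0.9] 16.80240464209655
```

View pics/s5.png

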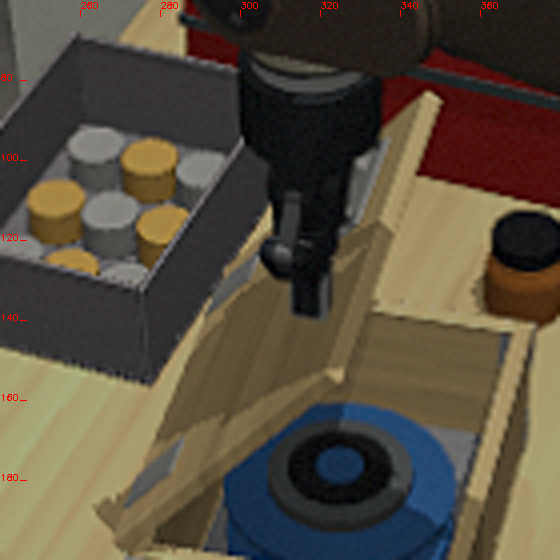

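Call:
{"name": "play_rows", "arguments": {"motion": [[[1,0.6,0.5,0,0,0,-0.5],[1,0.6,0.5,0,0,0,-0.5],[1,0.6,0.5,0,0,0,0],[1,0.6,0.5,0,0,0,0],[1,0.55,0.55,0,0,0,0],[1,0.55,0.55,0,0,0,0],[1,0.5,0.6,0,0,0,0],[1,0.5,0.6,0,0,0,0],[1,0.4,0.6,0,0,0,0],[1,0.4,0.6,0,0,0,0],[1,0.4,0.7,0,0,0,0],[1,0.4,0.7,0,0,0,0]]]}}

```text
time_s: 6.05
tcp_pos: [0.5114, -0.1361, 0.2101]
tool_rot: [-0.148, 2.149, -2.16]
ft_force: [3.1, 0.4, 1.4]
grip_width: 0.0001
```

```bash
python3 chk.py
```

```text
[3.12148986 0.4477916  1.41232584]
a 0.3677312654013859 (array([-0.52,  0.22, -0.26]), array([-0.3, -0.2,  0.2]), np.float64(0.6193903991913063))
0.29 [ 0.03  1.55 -0.27] [-0.3 -0.2  0.2] 1.5734425034856427
0.21 [ 0.47  2.92 -0.27] [-0.3 -0.2  0.2] 2.974445889015078
0.13 [ 0.8   4.33 -0.28] [-0.3 -0.2  0.2] 4.411089324654072
0.05 [ 1.02  5.76 -0.29] [-0.3 -0.2  0.2] 5.851409499824588
-0.03 [ 1.12  7.19 -0.29] [-0.3 -0.2  0.2] 7.286743503429909
```

```bash
python3 - <<'E'
from h import *
from bench import *
d=snapshot("side"); crop(d,"s6.png",230,60,390,220,4)
E
```

```text
(no output)
```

View pics/s6.png

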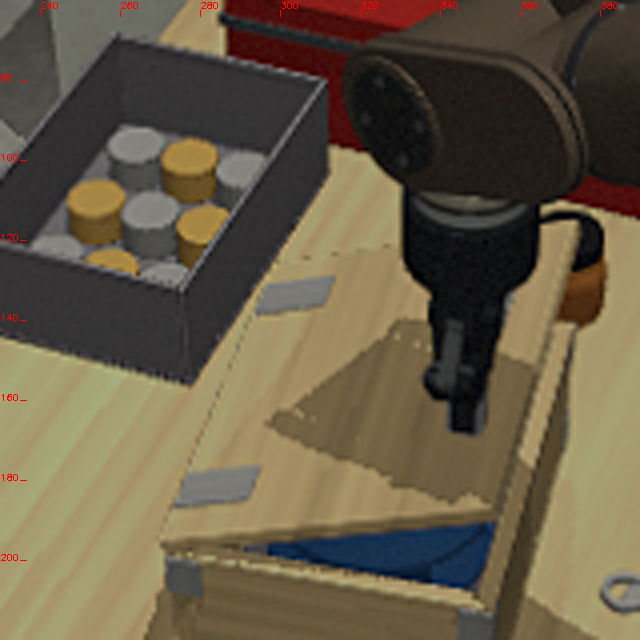

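Call:
{"name": "play_rows", "arguments": {"motion": [[[1,0,0.6,-0.1,0,0,0],[1,0,0.6,-0.1,0,0,0],[1,0,0.6,0,0,0,0],[1,0,0.6,0,0,0,0],[1,0.1,0.6,0,0,0,0],[1,0.1,0.6,0,0,0,0],[1,0.1,0.6,0,0,0,0],[1,0.1,0.6,0,0,0,0],[1,0,0.4,0,0,0,0]]]}}

```text
time_s: 7.0
tcp_pos: [0.5014, -0.1355, 0.1512]
tool_rot: [-0.166, 2.155, -2.165]
ft_force: [-1.7, -0.9, 3.2]
grip_width: 0.0001
```

```bash
python3 chk.py
```

```text
[-1.74754514 -0.90625791  3.21503486]
a 0.04033635198710656 (array([ 0.07, -0.01, -0.06]), array([-0.2, -0.1,  1.1]), np.float64(0.09587671655509863))
-0.04 [ 0.14  1.43 -0.06] [-0.2 -0.1  1.1] 1.4423010606287723
```

About 7 mm to go. I'll take small steps.

Call:
{"name": "play_rows", "arguments": {"motion": [[[1,0,0.3,0,0,0,0],[1,0,0.3,0,0,0,0],[1,0,0.2,0,0,0,0]]]}}

```text
time_s: 7.3
tcp_pos: [0.5009, -0.1356, 0.1439]
tool_rot: [-0.169, 2.157, -2.165]
ft_force: [-8.8, 2.7, 20.2]
grip_width: 0.0
```

Call:
{"name": "play_rows", "arguments": {"motion": [[[1,0,0.2,0,0,0,0],[1,0,0.1,0,0,0,0]]]}}

```text
time_s: 7.5
tcp_pos: [0.501, -0.1356, 0.1441]
tool_rot: [-0.172, 2.159, -2.165]
ft_force: [-2.6, -0.4, 3.9]
grip_width: -0.0
```

Call:
{"name": "play_rows", "arguments": {"motion": [[[1,0,0.3,0,0,0,0],[1,0,0.2,0,0,0,0]]]}}

```text
time_s: 7.7
tcp_pos: [0.5011, -0.1356, 0.144]
tool_rot: [-0.175, 2.16, -2.165]
ft_force: [-5.4, 1.8, 9.8]
grip_width: -0.0002
```

```bash
python3 - <<'E'
from pl import *
st=state(); R=Ro.from_rotvec(st["tool_rot"]).as_matrix(); print(R.round(3),st["ft_force"], st["qpos"])
print(st["tcp_pos"]+R@[0,.022,0])
d=snapshot("side"); crop(d,"s7.png",230,60,390,260,3)
E
```

```text
[[-0.99  -0.026  0.136]
 [-0.136 -0.004 -0.991]
 [ 0.026 -1.     0.001]] [-5.37833216  1.77406727  9.75166556] [-0.45332074  0.07554288  2.03268867 -0.01711007  1.054733    0.9900646 ]
[ 0.50048541 -0.13570566  0.12204236]
```

View pics/s7.png

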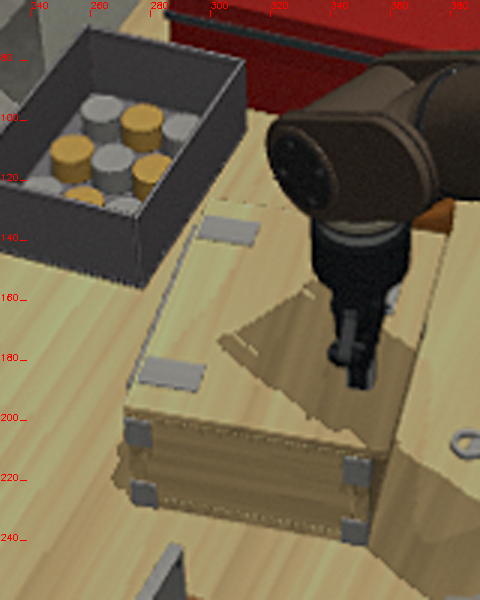

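Call:
{"name": "play_rows", "arguments": {"motion": [[[0.6,0,-2,0,0,0,0],[0.6,0,-4,0,0,0,0],[0.6,0,-4,0,0,0,0],[0.6,0,-4,0,0,0,0]]]}}

```text
time_s: 8.15
tcp_pos: [0.5014, -0.132, 0.2786]
tool_rot: [-0.189, 2.18, -2.158]
ft_force: [0.9, -1.2, 0.5]
grip_width: 0.0341
```

```bash
python3 - <<'E'
from pl import *
plan([.60,.205,.30],Tdown(-.04),0)
E
```

```text
10 rows
[[0.0, -1.42, -0.23, -3.21, 0.21, -7.99, 0.13],
[0.0, -1.86, -0.23, -2.98, 0.21, -7.99, 0.13],
[0.0, -2.25, -0.24, -2.69, 0.21, -7.99, 0.13],
[0.0, -2.61, -0.24, -2.35, 0.21, -7.99, 0.13],
[0.0, -2.91, -0.25, -1.96, 0.21, -7.99, 0.13],
[0.0, -3.15, -0.25, -1.54, 0.21, -7.99, 0.13],
[0.0, -3.34, -0.24, -1.09, 0.21, -7.99, 0.13],
[0.0, -3.46, -0.24, -0.61, 0.21, -7.99, 0.13],
[0.0, -3.51, -0.23, -0.12, 0.21, -7.99, 0.13],
[0.0, -3.49, -0.22, 0.37, 0.21, -7.99, 0.13]]
```

Call:
{"name": "play_rows", "arguments": {"motion": [[[0,-1.4,-0.4,-3.2,0.2,-8.2,0.1],[0,-1.9,-0.4,-3,0.2,-8.2,0.1],[0,-2.3,-0.4,-2.8,0.2,-8.2,0.1],[0,-2.6,-0.4,-2.4,0.2,-8.2,0.1],[0,-2.9,-0.4,-2,0.2,-8.2,0.1],[0,-3.2,-0.3,-1.5,0.2,-8.2,0.1],[0,-3.4,-0.3,-1.1,0.2,-8.2,0.1],[0,-3.5,-0.3,-0.6,0.2,-8.2,0.1],[0,-3.6,-0.3,-0.1,0.2,-8.2,0.1],[0,-3.5,-0.3,0.4,0.2,-8.2,0.1],[0,-1,0,0,0,-3,0]]]}}

```text
time_s: 9.25
tcp_pos: [0.5941, 0.2384, 0.315]
tool_rot: [-1.244, 1.126, -1.133]
ft_force: [-0.2, -0.9, 0.4]
grip_width: 0.0857
```

```bash
python3 - <<'E'
from pl import *
print(delta([.60,.205,.30],Tdown(-.04)))
for n in("wrist","scene","side"):
    d=snapshot(n); pickle.dump(d,open(n+"2.pkl","wb")); cv2.imwrite(f"pics/{n}2.png",d["pixels"])
w=ld("wrist2"); print((-w["R"].T@w["t"]).round(3))
crop(ld("scene2"),"c5.png",160,230,330,370,4.5)
E
```

```text
(array([3.39, 1.49, 0.22]), array([-0.7,  8.3, -0.3]), np.float64(3.710808564437566))
[0.585 0.317 0.435]
```

View pics/wrist2.png

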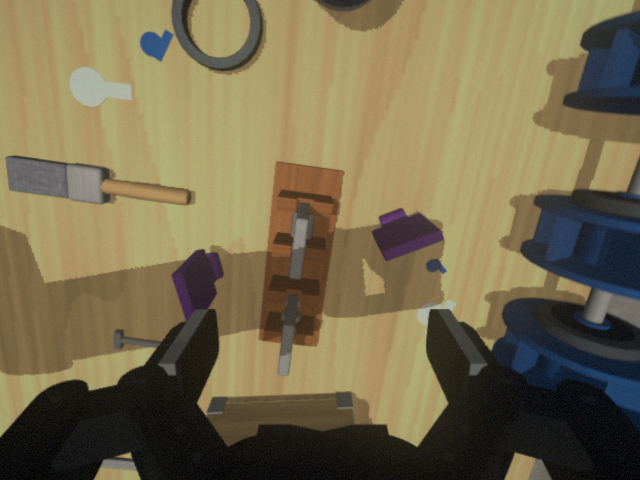

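View pics/scene2.png

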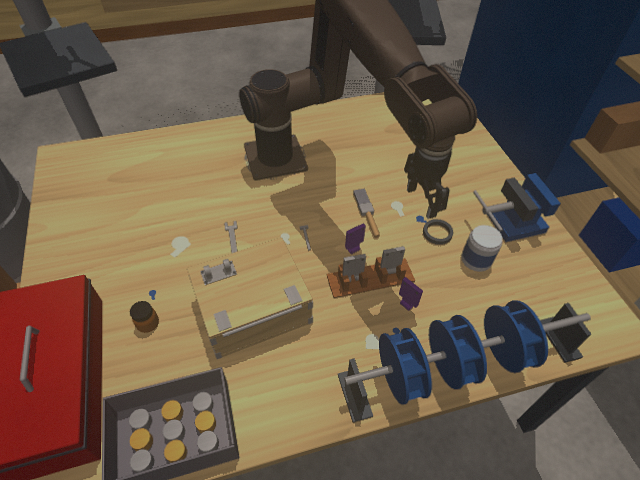

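View pics/c5.png

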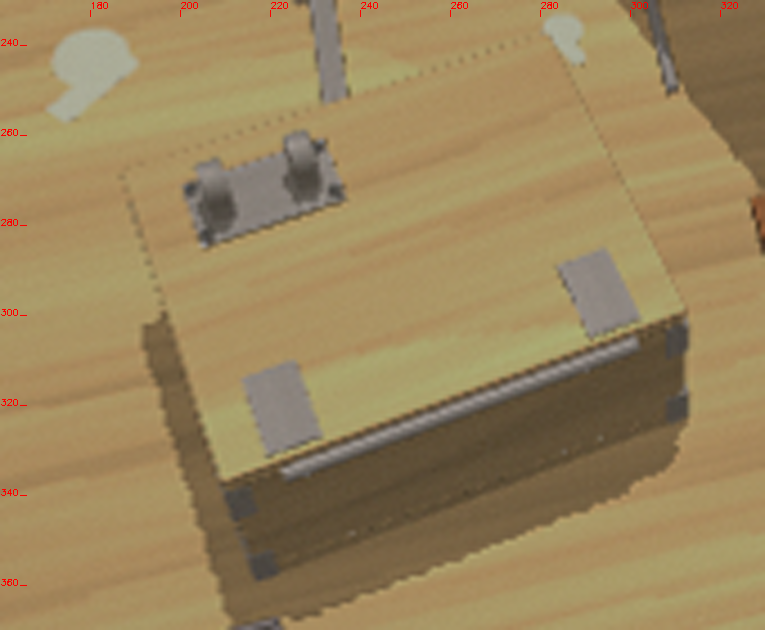

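View pics/side2.png

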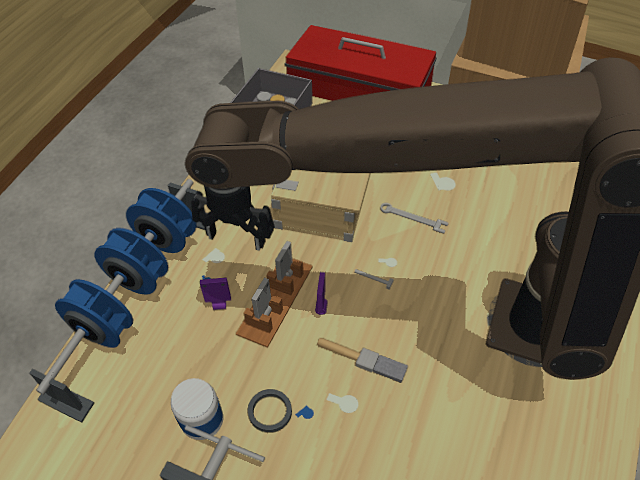

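```bash
python3 - <<'E'
from h import *
crop(ld("wrist2"),"c6.png",255,150,365,260,6)
crop(ld("wrist2"),"c7.png",160,190,460,390,2.6)
crop(ld("scene2"),"c8.png",370,235,420,300,9)
crop(ld("side2"),"c9.png",235,265,285,335,9)
E
```

```text
(no output)
```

View pics/c6.png

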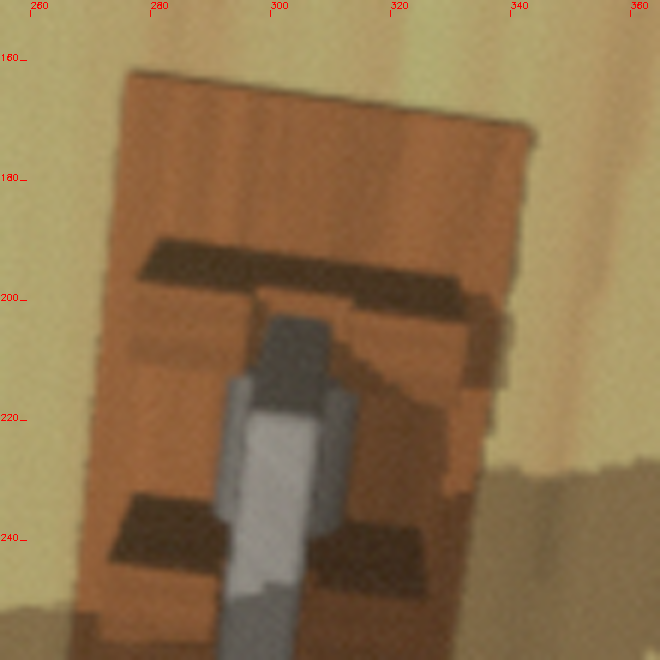

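View pics/c7.png

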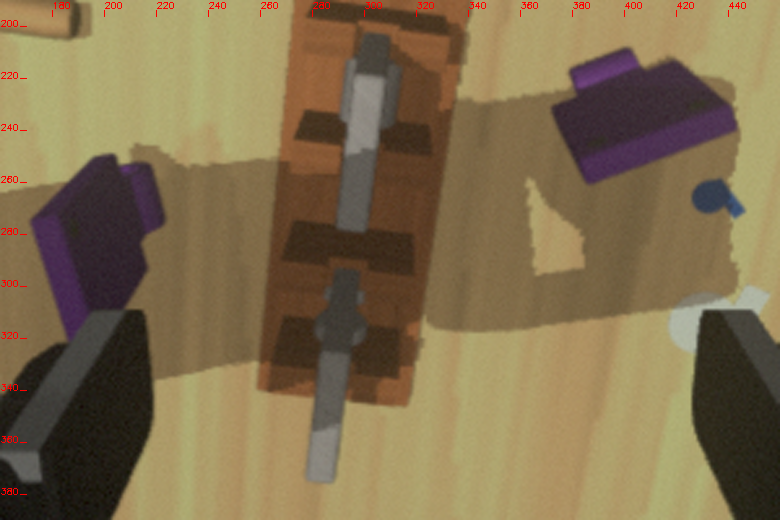

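View pics/c8.png

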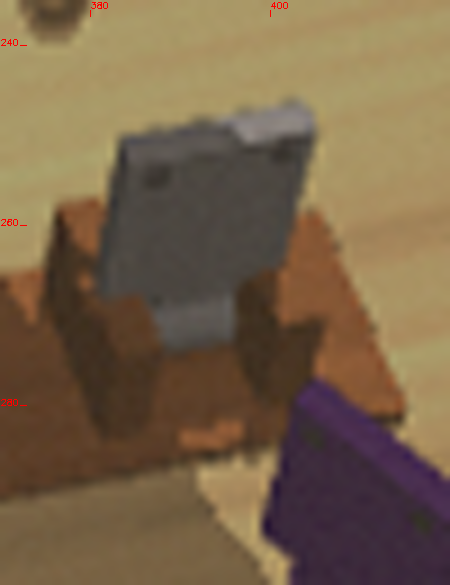

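View pics/c9.png

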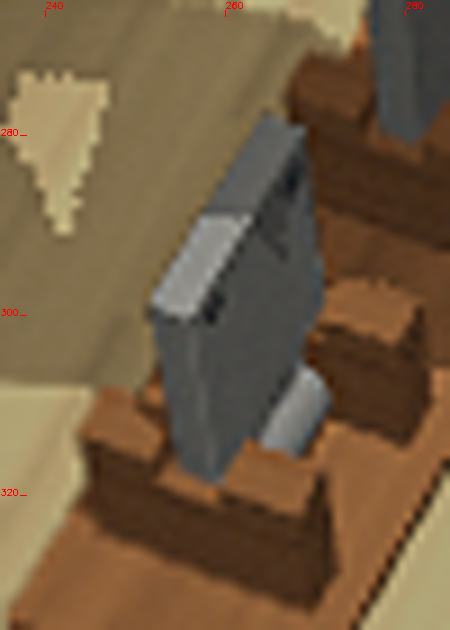

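```bash
python3 - <<'E'
from pl import *
w,s2,d2=ld("wrist2"),ld("scene2"),ld("side2")
def leaf(q,X): return np.asarray(X)/1000@Rz(q[2]).T+[q[0],q[1],.027]
h=.4
W=[(-6,30,93),(6,30,93),(-6,30,18),(6,30,18),(-6,-30,93),(6,-30,93)]; wu=np.array([(296.2,218.7),(308.3,219.2),(299.5,202.8),(310,203.3),(289.6,278),(300.8,278.8)])-h
S=[(-6,-30,93),(-6,30,93),(6,30,93),(6,-30,93)]; su=np.array([(383.6,250.2),(403.3,245.9),(404.7,249.4),(383.1,252.2)])-h
D=[(6,-30,93),(-6,-30,93),(-6,30,93),(6,30,93),(-6,30,18)]; du=np.array([(264.4,277.8),(268.9,279.4),(256.7,300.3),(251.9,298.3),(258.3,318.6)])-h
def F(q,which=(0,1,2)):
    r=[proj(w,leaf(q,W))-wu,proj(s2,leaf(q,S))-su,proj(d2,leaf(q,D))-du]
    return np.concatenate([r[i] for i in which]).ravel()
for wh in [(0,),(1,),(2,),(0,1,2)]:
    r=least_squares(F,[.577,.208,0],args=(wh,),loss="soft_l1"); print(wh,r.x.round(4),np.abs(r.fun).max().round(2))
print(r.fun.reshape(-1,2).round(1)); np.save("leaf.npy",r.x)
# purple points: tops at unknown z; wrist rays at z=.1 and 0
for uv in [(173,275),(186,320),(216,280),(372,232),(388,258)]: print(uv,onz(w,[uv],.1).round(3),onz(w,[uv],0.).round(3))
E
```

```text
(0,) [ 0.5782  0.2072 -0.0216] 1.74
(1,) [ 0.577   0.2047 -0.0617] 1.4
(2,) [ 0.5769  0.2072 -0.0438] 1.15
(0, 1, 2) [ 0.5779  0.207  -0.029 ] 1.94
[[-0.9 -0.6]
 [ 0.3  0.6]
 [-0.1 -1.3]
 [ 0.3 -0.4]
 [-1.3  1.2]
 [ 0.1  1.9]
 [-0.4 -0.3]
 [ 0.9 -0.2]
 [ 1.1 -0.3]
 [ 1.5  1.1]
 [-0.6 -1. ]
 [-0.1 -0.8]
 [-0.8 -0. ]
 [-1.1  0.1]
 [ 1.   0.7]]
(173, 275) [[0.456 0.161 0.1  ]] [[0.418 0.114 0.   ]]
(186, 320) [[0.469 0.112 0.1  ]] [[0.434 0.05  0.   ]]
(216, 280) [[0.499 0.16  0.1  ]] [[0.473 0.113 0.   ]]
(372, 232) [[0.647 0.225 0.1  ]] [[0.666 0.198 0.   ]]
(388, 258) [[0.667 0.201 0.1  ]] [[0.692 0.166 0.   ]]
```

```bash
python3 - <<'E'
from pl import *
plan([.578,.207,.18],Tdown(-.03),.35,n=4)
E
```

```text
4 rows
[[0.35, 0.69, 3.36, -0.49, -0.15, 1.84, -0.05],
[0.35, 0.7, 3.36, -0.46, -0.15, 1.84, -0.05],
[0.35, 0.71, 3.36, -0.43, -0.15, 1.84, -0.05],
[0.35, 0.72, 3.36, -0.4, -0.15, 1.84, -0.05]]
```

Call:
{"name": "play_rows", "arguments": {"motion": [[[0.35,1,1.5,-0.5,-0.15,1.9,0],[0.35,1,3,-0.5,-0.15,1.9,0],[0.35,0.9,3.4,-0.5,-0.15,1.9,0],[0.35,0.4,3.4,-0.4,-0.15,1.9,0],[0.35,0,1,0,0,0,0],[0.35,0,0,0,0,0,0]]]}}

```text
time_s: 10.0
tcp_pos: [0.5777, 0.196, 0.1886]
tool_rot: [-1.177, 1.248, -1.246]
ft_force: [-0.6, 0.6, 1.2]
grip_width: 0.0556
```

```bash
python3 - <<'E'
from pl import *
print(delta([.578,.207,.105],Tdown(-.03)), state()["grip_width"])
d=snapshot("wrist"); cv2.imwrite("pics/w3.png",d["pixels"]); pickle.dump(d,open("w3.pkl","wb"))
d=snapshot("side"); crop(d,"s8.png",190,180,340,340,4)
E
```

```text
(array([-1.06,  8.36, -0.05]), array([-0.2, -1.3, -0.3]), np.float64(8.427843868552824)) 0.055634281881814046
```

View pics/w3.png

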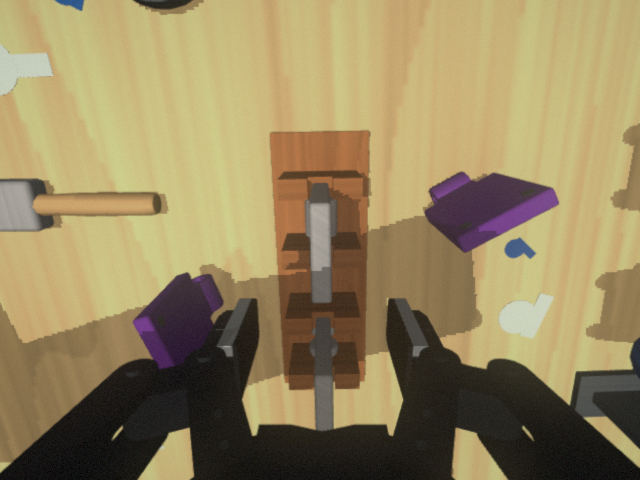

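View pics/s8.png

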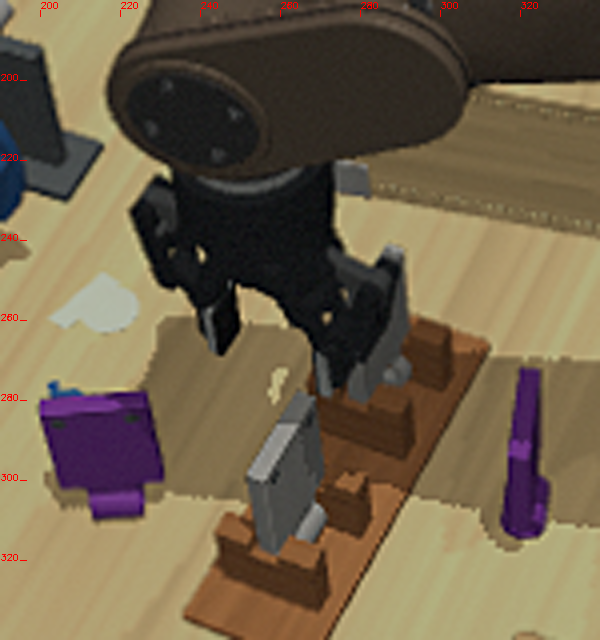

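```bash
python3 - <<'E'
from h import *
crop(ld("w3"),"c10.png",285,175,355,315,5.5)
E
```

```text
(no output)
```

View pics/c10.png

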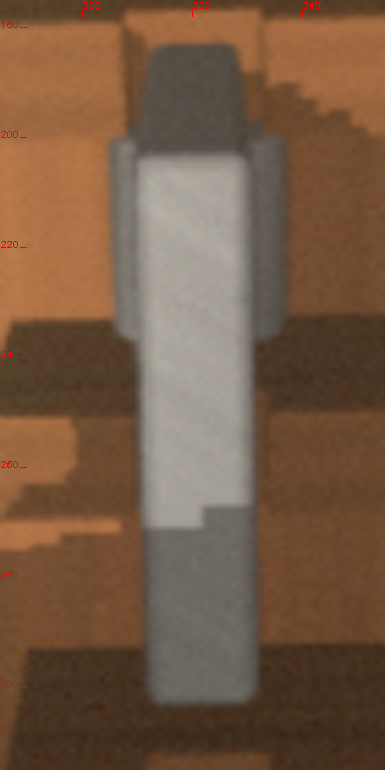

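```bash
python3 - <<'E'
from pl import *
w=ld("w3")
u=np.array([(137,155),(249,155),(148,703),(257,703),(155,45),(240,45)])/5.5+[285,175]-.4
def leaf(q,X): return np.asarray(X)/1000@Rz(q[2]).T+[q[0],q[1],.027]
W=[(-6,30,93),(6,30,93),(-6,-30,93),(6,-30,93),(-6,30,18),(6,30,18)]
r=least_squares(lambda q:(proj(w,leaf(q,W))-u).ravel(),[.577,.207,0]); print(r.x,r.fun.reshape(-1,2).round(1))
q=r.x
print(delta([q[0],q[1],.105],Tdown(q[2])))
E
```

```text
[ 0.57824431  0.20693605 -0.04053511] [[-0.9 -0.4]
 [ 1.4 -0.7]
 [-0.4  1.9]
 [ 0.4  1.6]
 [-0.9 -1.1]
 [ 0.2 -1.4]]
(array([-0.98,  8.57, -0.16]), array([-0.4, -0.7, -0.4]), np.float64(8.629979287385382))
```

Call:
{"name": "play_rows", "arguments": {"motion": [[[0.35,-0.6,0,0,-0.2,-0.4,-0.2],[0.35,-0.4,0,0,-0.2,-0.3,-0.2],[0.35,0,1.5,0,0,0,0],[0.35,0,1.5,0,0,0,0],[0.35,0,1.5,0,0,0,0],[0.35,0,1,0,0,0,0]]]}}

```text
time_s: 10.7
tcp_pos: [0.5845, 0.2095, 0.1402]
tool_rot: [-1.179, 1.227, -1.242]
ft_force: [0.5, -0.8, -0.1]
grip_width: 0.0554
```

```bash
python3 - <<'E'
from pl import *
print(delta([.5782,.207,.105],Tdown(-.038)), state()["ft_force"])
E
```

```text
(array([ 0.28,  3.51, -0.67]), array([-0.8,  0. , -0.1]), np.float64(3.5824831514061968)) [ 0.471529   -0.79475201 -0.08960486]
```

Call:
{"name": "play_rows", "arguments": {"motion": [[[0.35,0.2,0.5,-0.7,-0.8,0,0],[0.35,0.1,1,0,0,0,0],[0.35,0,1,0,0,0,0],[0.35,0,0,0,0,0,0]]]}}

```text
time_s: 11.1
tcp_pos: [0.5743, 0.2058, 0.1086]
tool_rot: [-1.197, 1.243, -1.232]
ft_force: [-0.3, 0.3, -0.0]
grip_width: 0.0556
```

```bash
python3 - <<'E'
from pl import *
print(delta([.5782,.207,.105],Tdown(-.038)), state()["ft_force"])
E
```

```text
(array([-0.13,  0.35,  0.39]), array([ 0.5,  0. , -0. ]), np.float64(0.5416664622622088)) [-0.33973887  0.2912328  -0.02613926]
```

Call:
{"name": "play_rows", "arguments": {"motion": [[[0.35,-0.1,0.3,0.35,0.4,0,0],[0.35,0,0,0,0,0,0]]]}}

```text
time_s: 11.3
tcp_pos: [0.5784, 0.2067, 0.1055]
tool_rot: [-1.191, 1.238, -1.236]
ft_force: [-0.1, 0.3, -0.6]
grip_width: 0.0555
```

```bash
python3 - <<'E'
from pl import *
print(delta([.5782,.207,.105],Tdown(-.038)), state()["ft_force"])
E
```

```text
(array([-0.03,  0.05, -0.02]), array([ 0.,  0., -0.]), np.float64(0.057369223682504425)) [-0.0925709   0.29627856 -0.64797904]
```

Aligned to within 1 mm, so I'll close.

Call:
{"name": "play_rows", "arguments": {"motion": [[[0.7,0,0,0,0,0,0],[0.8,0,0,0,0,0,0],[1,0,0,0,0,0,0],[1,0,0,0,0,0,0],[1,0,0,0,0,0,0]]]}}

```text
time_s: 11.8
tcp_pos: [0.5794, 0.207, 0.107]
tool_rot: [-1.188, 1.236, -1.237]
ft_force: [-0.1, 0.6, -0.2]
grip_width: 0.0113
```

```bash
python3 - <<'E'
from pl import *
st=state(); print(delta([.5782,.207,.105],Tdown(-.038)), st["ft_force"],st["grip_width"])
d=snapshot("wrist"); cv2.imwrite("pics/w4.png",d["pixels"]); pickle.dump((d,st),open("w4.pkl","wb"))
d=snapshot("side"); crop(d,"s9.png",190,180,340,340,4)
E
```

```text
(array([ 0.  ,  0.2 , -0.12]), array([-0.1,  0. , -0.1]), np.float64(0.23467751970296413)) [-0.08592518  0.55691628 -0.1860893 ] 0.011347077242415262
```

View pics/w4.png

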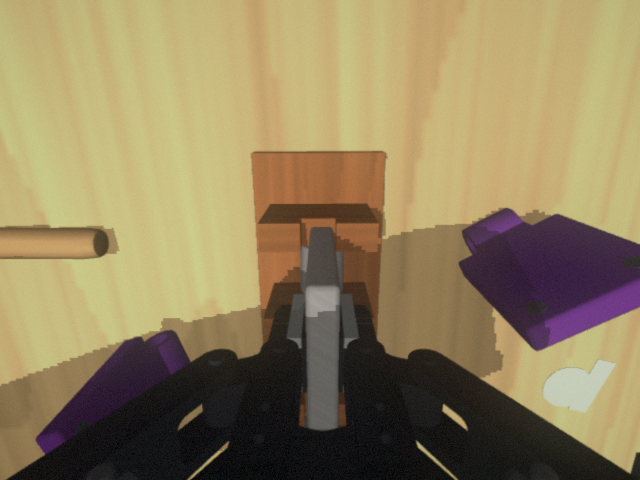

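View pics/s9.png

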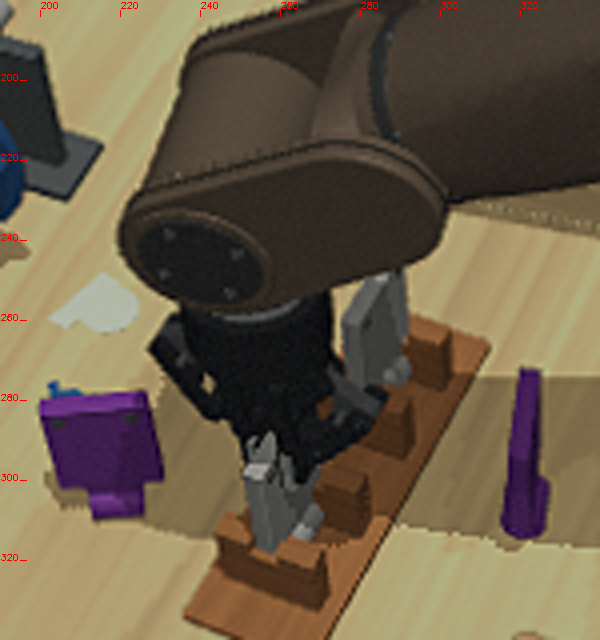

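Call:
{"name": "play_rows", "arguments": {"motion": [[[1,0,-0.5,0,0,0,0],[1,0,-1,0,0,0,0],[1,0,-1.5,0,0,0,0],[1,0,-2.5,0,0,0,0],[1,0,-3,0,0,0,0],[1,0,-4,0,0,0,0],[1,0,-4,0,0,0,0],[1,0,-2,0,0,0,0]]]}}

```text
time_s: 12.7
tcp_pos: [0.5746, 0.2061, 0.2958]
tool_rot: [-1.203, 1.246, -1.232]
ft_force: [0.3, 0.2, -3.1]
grip_width: 0.0113
```

```bash
python3 - <<'E'
from pl import *
st=state(); print(st["ft_force"],st["grip_width"])
p0=[*p[:3],0]; c=lid(p0,[(-165,-60,37)])[0]; print(c)
for n in("wrist","scene","side"):
    d=snapshot(n); pickle.dump((d,state()),open(n+"5.pkl","wb")); cv2.imwrite(f"pics/{n}5.png",d["pixels"])
plan(c+[0.0,0,.08+.10],Tdown(p[2]),1)
E
```

```text
[ 0.27867772  0.22714733 -3.12912318] 0.01125130961519466
[ 0.53184361 -0.25687189  0.147     ]
10 rows
[[1.0, 4.64, -0.33, -0.25, 0.09, -1.0, 0.01],
[1.0, 4.64, -0.33, -0.33, 0.09, -1.0, 0.01],
[1.0, 4.63, -0.33, -0.41, 0.09, -1.0, 0.01],
[1.0, 4.62, -0.33, -0.49, 0.09, -1.0, 0.01],
[1.0, 4.61, -0.33, -0.57, 0.09, -1.0, 0.01],
[1.0, 4.6, -0.33, -0.65, 0.09, -1.0, 0.01],
[1.0, 4.59, -0.33, -0.73, 0.09, -1.0, 0.01],
[1.0, 4.58, -0.34, -0.81, 0.09, -1.0, 0.01],
[1.0, 4.56, -0.34, -0.89, 0.09, -1.0, 0.01],
[1.0, 4.55, -0.34, -0.97, 0.09, -1.0, 0.01]]
```

View pics/scene5.png

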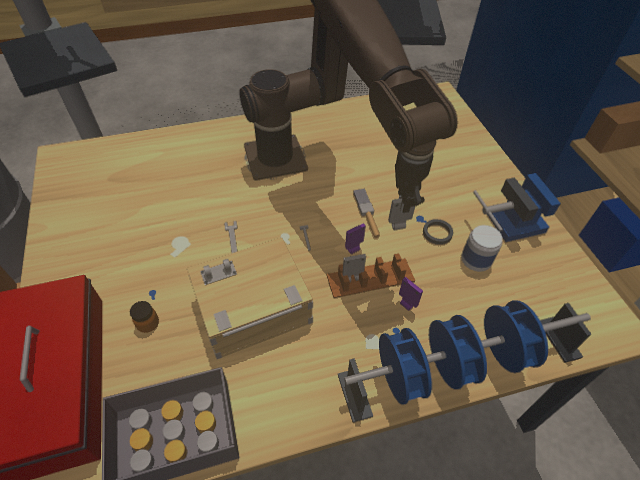

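View pics/side5.png

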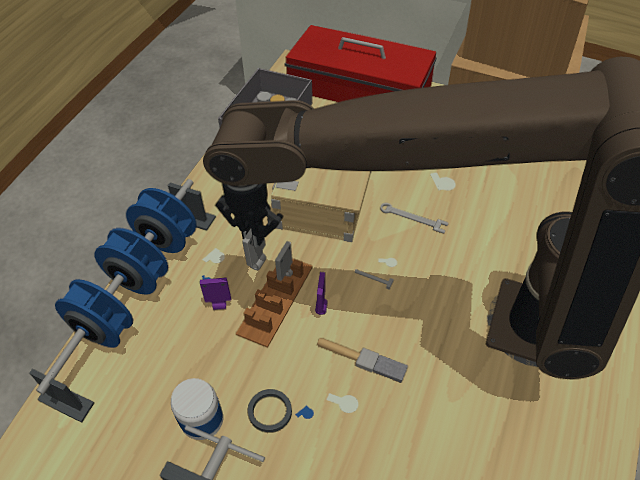

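Call:
{"name": "play_rows", "arguments": {"motion": [[[1,2,-0.5,-0.2,0,-0.5,0],[1,3.5,-0.5,-0.3,0,-0.9,0],[1,4.2,-0.4,-0.3,0,-0.9,0],[1,4.2,-0.4,-0.3,0,-0.9,0],[1,4.2,-0.4,-0.4,0,-0.9,0],[1,4.2,-0.4,-0.4,0,-0.9,0],[1,4.2,-0.4,-0.5,0,-0.9,0],[1,4.2,-0.4,-0.5,0,-0.9,0],[1,4.2,-0.4,-0.5,0,-0.9,0],[1,4.2,-0.4,-0.6,0,-0.9,0],[1,4,-0.3,-0.6,0,-0.9,0],[1,2,0,-0.3,0,-0.5,0]]]}}

```text
time_s: 14.05
tcp_pos: [0.5335, -0.2571, 0.3036]
tool_rot: [-1.312, 1.153, -1.05]
ft_force: [0.2, 0.5, -3.3]
grip_width: 0.0111
```

```bash
python3 - <<'E'
from pl import *
st=state(); print(st["ft_force"],st["grip_width"])
p0=[*p[:3],0]; c=lid(p0,[(-165,-60,37)])[0]
print(delta(c+[0.0,0,.08+.10],Tdown(p[2])))
E
```

```text
[ 0.23137254  0.53811918 -3.34565516] 0.01109267225443655
(array([-0.1 , -2.32, -0.31]), array([ 3.8,  0.9, -1.3]), np.float64(2.343967152310771))
```

Call:
{"name": "play_rows", "arguments": {"motion": [[[1,-0.1,-1,-0.2,2,0.5,-0.7],[1,0,-1,0,1.8,0.4,-0.6],[1,0,0,0,0,0,0]]]}}

```text
time_s: 14.35
tcp_pos: [0.5295, -0.2577, 0.3169]
tool_rot: [-1.266, 1.121, -1.104]
ft_force: [-0.0, -0.9, -4.4]
grip_width: 0.011
```

```bash
python3 - <<'E'
from pl import *
st=state(); print(st["ft_force"],st["grip_width"])
p0=[*p[:3],0]; c=lid(p0,[(-165,-60,37)])[0]
print(delta(c+[0.0,0,.08+.10],Tdown(p[2])))
for n in("wrist","scene","side"):
    d=snapshot(n); pickle.dump((d,state()),open(n+"6.pkl","wb")); cv2.imwrite(f"pics/{n}6.png",d["pixels"])
    if n=="scene": crop(d,"c11.png",170,170,290,300,6)
    if n=="side": crop(d,"c12.png",250,40,390,220,4)
E
```

```text
[-0.02448468 -0.86236921 -4.3595144 ] 0.011009564168276385
(array([-0.06, -1.01,  0.23]), array([ 0.3, -0.4, -0.5]), np.float64(1.0360525481471274))
```

View pics/wrist6.png

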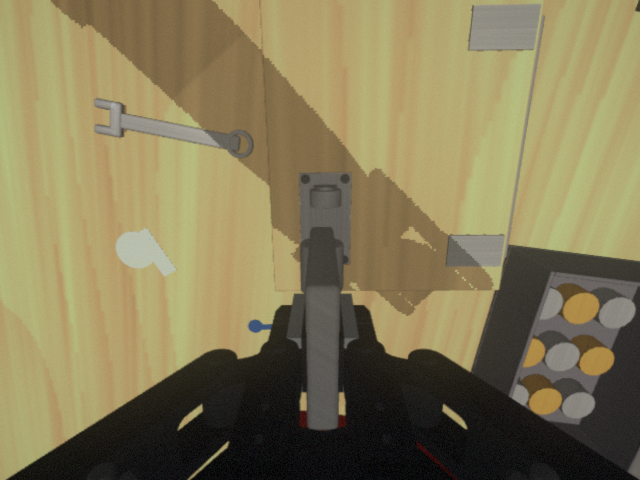

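View pics/c11.png

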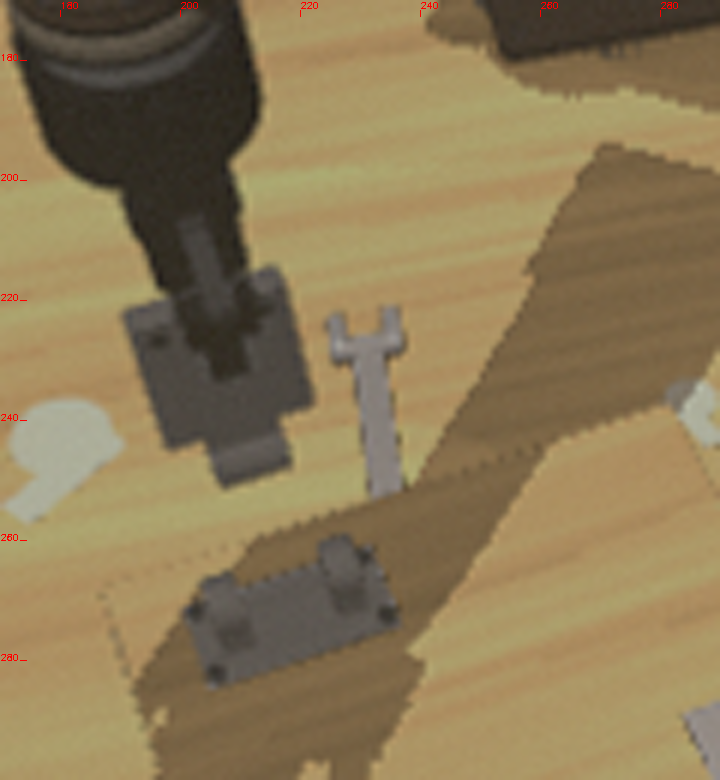

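View pics/c12.png

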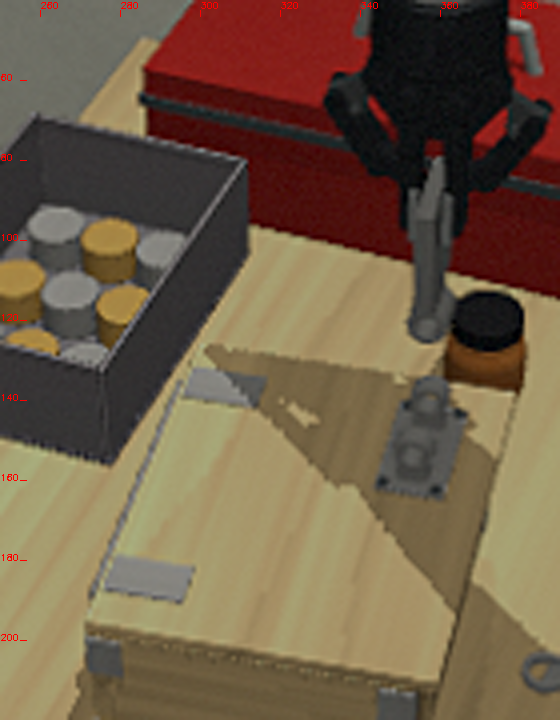

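```bash
cat > ov.py <<'E'
from pl import *
th=np.linspace(0,2*np.pi,49)
def circ(y,r,xc=0,zc=0): return np.c_[xc+r*np.cos(th),0*th+y,zc+r*np.sin(th)]
def knuck():
    out=[]
    for y in (-32,-18,18,32): out+= [circ(y,13),] 
    for y in (-32,32): out+=[circ(y,7)]
    return out
def leafc(): return [circ(-15,13),circ(15,13),circ(15,7),circ(-15,7),np.array([(-6,-30,18),(-6,30,18),(-6,30,93),(-6,-30,93),(-6,-30,18)]),np.array([(6,-30,18),(6,30,18),(6,30,93),(6,-30,93),(6,-30,18)])]
def lidc(): return [np.array([(-214,-131,12),(-214,131,12),(0,131,12),(0,-131,12),(-214,-131,12)])]
def over(d,curves,name,x0,y0,x1,y1,s):
    im=cv2.resize(d["pixels"][y0:y1,x0:x1],None,fx=s,fy=s,interpolation=cv2.INTER_CUBIC)
    for X,col in curves:
        q=((proj(d,X)-[x0,y0]+.5)*s); cv2.polylines(im,[np.round(q*8).astype(int)],False,col,1,cv2.LINE_AA,3)
    cv2.imwrite("pics/"+name,im)
def bore(X,p=p): return lid([*p[:3],0],np.asarray(X)+[-165,-60,37])
def leafw(X,st,off=(0,.080,0)): # leaf from tool: tool z->leaf x, -tool y->leaf z ; off = leaf origin in tool
    R0=Ro.from_rotvec(st["tool_rot"]).as_matrix(); L=np.c_[R0[:,2],-R0[:,0],-R0[:,1]]
    return np.asarray(X)/1000@L.T+st["tcp_pos"]+R0@np.array(off)
def curves(st,off=(0,.08,0),p=p):
    return [(bore(X,p),(0,255,0)) for X in knuck()]+[(lid([*p[:3],0],X),(0,255,255)) for X in lidc()]+[(leafw(X,st,off),(0,0,255)) for X in leafc()]
E
python3 - <<'E'
from ov import *
for n,b in [("scene",(170,190,290,300,6)),("side",(330,70,400,180,6)),("wrist",(240,150,400,450,2.6))]:
    d,st=ld(n+"6"); over(d,curves(st),f"o_{n}6.png",*b)
E
```

```text
(no output)
```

View pics/o_scene6.png

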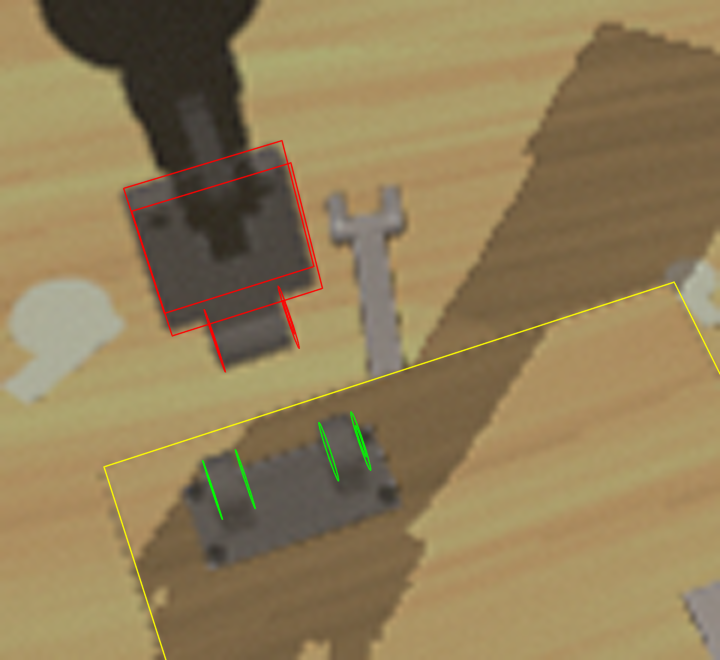

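View pics/o_side6.png

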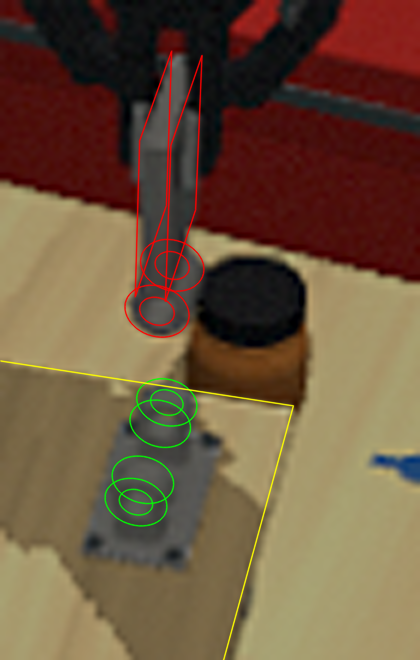

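View pics/o_wrist6.png

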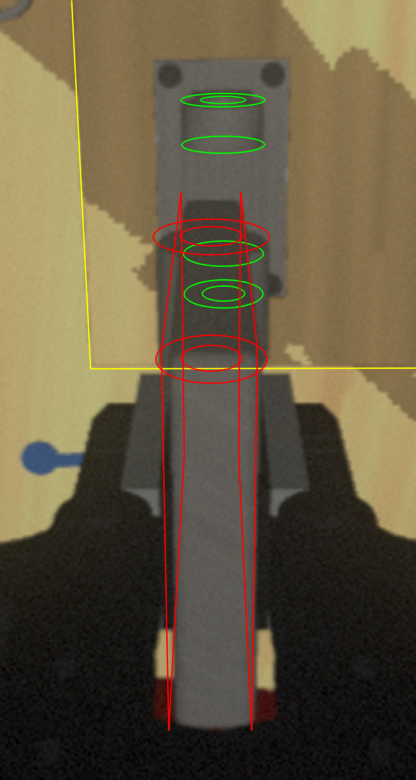

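```bash
python3 - <<'E'
from h import *
def big(d,name,x0,y0,x1,y1,s,g=2.2):
    im=np.clip(d["pixels"].astype(float)*g,0,255).astype(np.uint8); d=dict(d,pixels=im); crop(d,name,x0,y0,x1,y1,s)
big(ld("scene6")[0],"b1.png",195,250,245,290,14,2)
big(ld("side6")[0],"b2.png",340,125,375,170,13,2)
big(ld("wrist6")[0],"b3.png",285,160,365,300,5,2)
E
```

```text
(no output)
```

View pics/b1.png

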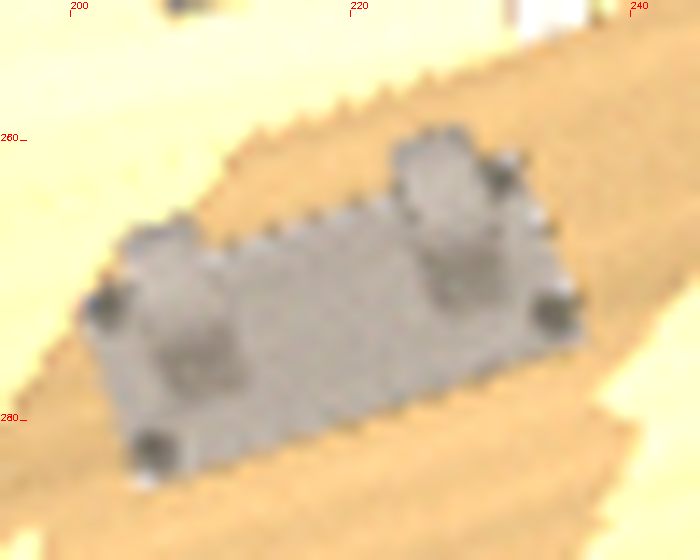

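View pics/b2.png

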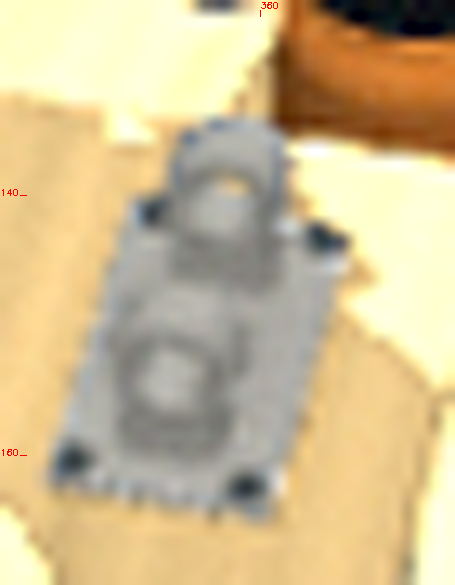

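View pics/b3.png

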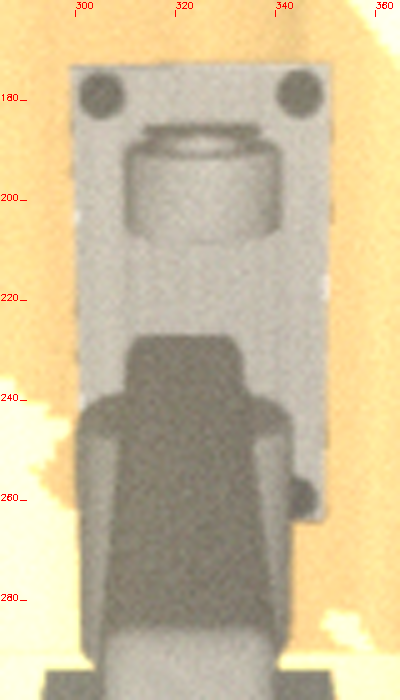

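```bash
python3 - <<'E'
from ov import *
sc,sd,wr=ld("scene6")[0],ld("side6")[0],ld("wrist6")[0]
c=bore([(0,0,0)])[0]; print("pred",c)
S=np.array([(107,308),(152,450),(500,177),(553,315)])/14+[195,250]-.4
D=np.array([(153,210),(328,238),(72,460),(247,487)])/13+[340,125]-.4
W=np.array([(101,95),(299,93),(298,497)])/5+[285,160]-.4
for n,d,u in(("scene",sc,S),("side",sd,D),("wrist",wr,W)):
    X=onz(d,u,.125); ctr=X.mean(0) if len(u)==4 else (X[0]+X[2])/2
    print(n,ctr.round(4)); print(X.round(4).tolist())
print(proj(sd,bore([(0,32,0),(0,-18,0)])), [(352.4,154.0),(356.9,140.4)])
E
```

```text
pred [ 0.53184361 -0.25687189  0.147     ]
scene [ 0.5311 -0.2581  0.125 ]
[[0.5196, -0.297, 0.125], [0.5529, -0.293, 0.125], [0.5091, -0.2233, 0.125], [0.5427, -0.2189, 0.125]]
side [ 0.5303 -0.2571  0.125 ]
[[0.5524, -0.2915, 0.125], [0.5174, -0.2962, 0.125], [0.5426, -0.2179, 0.125], [0.5088, -0.2229, 0.125]]
wrist [ 0.532  -0.2573  0.125 ]
[[0.5097, -0.2232, 0.125], [0.5434, -0.2184, 0.125], [0.5542, -0.2915, 0.125]]
[[352.06994305 153.12378443]
 [356.11850217 140.06102928]] [(352.4, 154.0), (356.9, 140.4)]
```

```bash
cat > go.py <<'E'
from ov import *
import sys
B=np.array([.5313,-.2574,.147])
st=state(); print(st["ft_force"].round(2),st["grip_width"],st["tcp_pos"])
print(delta(B+[0,0,.08+float(sys.argv[1])],Tdown(.137)))
E
python3 go.py .045
```

```text
[ 0.43  0.12 -3.68] 0.011347102463015405 [ 0.5297045  -0.25708997  0.31587642]
(array([0.09, 4.39, 0.19]), array([ 0.4, -0.3, -0.6]), np.float64(4.390650918593495))
```

Call:
{"name": "play_rows", "arguments": {"motion": [[[1,0.1,1.2,0.2,0.4,-0.3,-0.6],[1,0,1.2,0,0,0,0],[1,0,1.2,0,0,0,0],[1,0,0.5,0,0,0,0],[1,0,0,0,0,0,0]]]}}

```text
time_s: 15.0
tcp_pos: [0.5323, -0.2542, 0.2719]
tool_rot: [-1.274, 1.105, -1.103]
ft_force: [0.3, 0.1, -5.3]
grip_width: 0.011
```

```bash
python3 go.py .045
```

```text
[ 0.32  0.09 -5.3 ] 0.010960397972849395 [ 0.53227217 -0.25420035  0.27185085]
(array([ 0.3 , -0.01, -0.14]), array([ 0.1,  0.3, -0. ]), np.float64(0.3347401833721882))
```

Call:
{"name": "play_rows", "arguments": {"motion": [[[1,0.3,0,-0.1,0,0.3,0],[1,0,0,0,0,0,0]]]}}

```text
time_s: 15.2
tcp_pos: [0.5318, -0.2575, 0.2718]
tool_rot: [-1.271, 1.11, -1.107]
ft_force: [0.2, 0.8, -4.0]
grip_width: 0.0113
```

```bash
python3 go.py .045; python3 - <<'E'
from ov import *
def big(d,name,x0,y0,x1,y1,s,g=2.):
    im=np.clip(d["pixels"].astype(float)*g,0,255).astype(np.uint8); d=dict(d,pixels=im); crop(d,name,x0,y0,x1,y1,s)
for n in("scene","side"):
    d=snapshot(n); st=state(); pickle.dump((d,st),open(n+"7.pkl","wb"))
    if n=="scene": big(d,"b4.png",190,220,245,290,11)
    else: big(d,"b5.png",335,95,380,165,11)
    print(n,"leaf y=+-15, origin",proj(d,leafw([(0,15,0),(0,-15,0),(0,0,0)],st)).round(1).tolist(), proj(d,leafw([(6,-30,18),(6,30,18)],st)).round(1).tolist())
E
```

```text
[ 0.21  0.82 -4.01] 0.011285432876613726 [ 0.53178884 -0.25753031  0.27179772]
(array([-0.02, -0.02, -0.05]), array([ 0.1, -0. , -0. ]), np.float64(0.05448518469766155))
scene leaf y=+-15, origin [[220.1, 254.4], [208.2, 258.3], [214.2, 256.3]] [[201.4, 257.6], [225.7, 249.8]]
side leaf y=+-15, origin [[354.1, 134.8], [356.5, 127.0], [355.3, 130.9]] [[355.6, 117.2], [350.6, 132.7]]
```

View pics/b4.png

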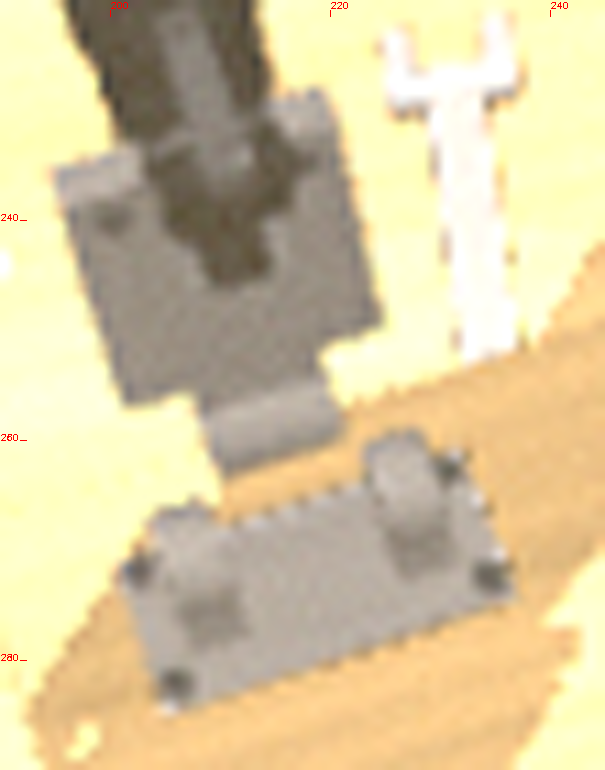

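View pics/b5.png

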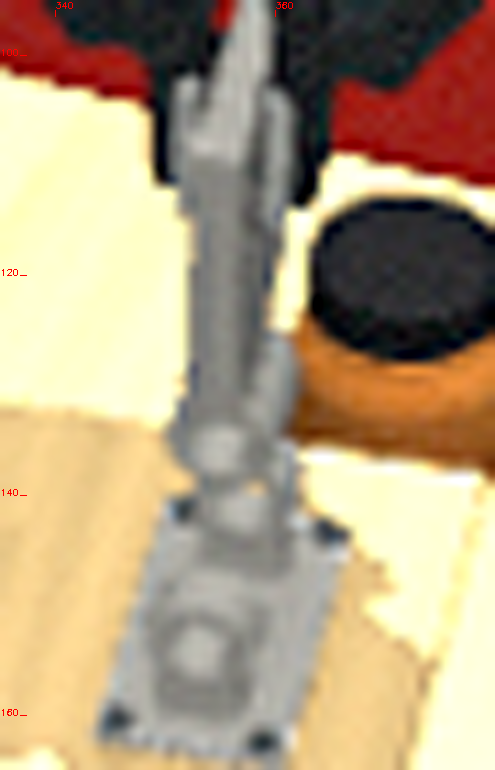

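Call:
{"name": "play_rows", "arguments": {"motion": [[[1,0,0.5,0,0,0,0],[1,0,0.6,0,0,0,0],[1,0,0.6,0,0,0,0],[1,0,0,0,0,0,0]]]}}

```text
time_s: 15.7
tcp_pos: [0.5321, -0.2577, 0.2547]
tool_rot: [-1.271, 1.108, -1.109]
ft_force: [-0.0, -0.0, -3.5]
grip_width: 0.0113
```

```bash
python3 go.py .0
```

```text
[-0.02 -0.02 -3.53] 0.011260788498018159 [ 0.53211315 -0.25774762  0.25466292]
(array([-0.05,  2.77, -0.08]), array([-0., -0.,  0.]), np.float64(2.7677047027531514))
```

Call:
{"name": "play_rows", "arguments": {"motion": [[[1,0,0.3,-0.1,0,0,0],[1,0,0.5,0,0,0,0],[1,0,0.5,0,0,0,0],[1,0,0,0,0,0,0]]]}}

```text
time_s: 16.1
tcp_pos: [0.5309, -0.2578, 0.2401]
tool_rot: [-1.271, 1.108, -1.108]
ft_force: [-1.1, -0.7, -3.9]
grip_width: 0.0114
```

```bash
python3 go.py .0
```

```text
[-1.11 -0.7  -3.86] 0.011420904104220694 [ 0.53089879 -0.25776941  0.24010841]
(array([-0.03,  1.31,  0.05]), array([ 0., -0., -0.]), np.float64(1.3119749038401702))
```

Call:
{"name": "play_rows", "arguments": {"motion": [[[1,0,0.4,0,0,0,0],[1,0,0.4,0,0,0,0],[1,0,0.4,0,0,0,0],[1,0,0,0,0,0,0]]]}}

```text
time_s: 16.5
tcp_pos: [0.531, -0.2578, 0.2271]
tool_rot: [-1.271, 1.108, -1.108]
ft_force: [0.1, 0.7, -3.5]
grip_width: 0.0111
```

```bash
python3 go.py .0; cat > look.py <<'E'
from ov import *
import sys
t=sys.argv[1]
def big(d,name,x0,y0,x1,y1,s,g=2.):
    im=np.clip(d["pixels"].astype(float)*g,0,255).astype(np.uint8); d=dict(d,pixels=im); crop(d,name,x0,y0,x1,y1,s)
for n in("scene","side","wrist"):
    d=snapshot(n); st=state(); pickle.dump((d,st),open(n+t+".pkl","wb"))
    if n=="scene": big(d,f"sc{t}.png",190,230,245,290,11)
    elif n=="side": big(d,f"sd{t}.png",335,110,380,165,13)
    else: big(d,f"wr{t}.png",270,150,380,300,5)
    print(n,"leaf y=+-15, origin",proj(d,leafw([(0,15,0),(0,-15,0),(0,0,0)],st)).round(1).tolist(), proj(d,leafw([(6,-30,18),(6,30,18)],st)).round(1).tolist())
E
python3 look.py 8
```

```text
[ 0.12  0.67 -3.52] 0.01111056932707301 [ 0.5309749  -0.25781094  0.2270561 ]
(array([-0.04,  0.01,  0.04]), array([ 0., -0.,  0.]), np.float64(0.05269840080080858))
scene leaf y=+-15, origin [[222.6, 264.8], [211.0, 268.7], [216.8, 266.7]] [[204.5, 268.2], [228.0, 260.5]]
side leaf y=+-15, origin [[353.8, 148.1], [356.2, 140.3], [355.0, 144.2]] [[355.3, 130.7], [350.4, 146.3]]
wrist leaf y=+-15, origin [[321.2, 241.8], [321.2, 288.8], [321.2, 265.8]] [[331.6, 326.4], [332.6, 225.1]]
```

View pics/sc8.png

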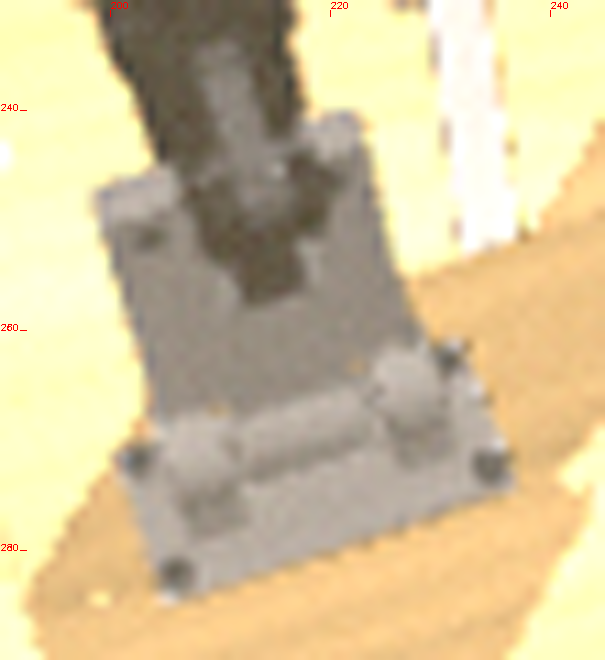

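View pics/sd8.png

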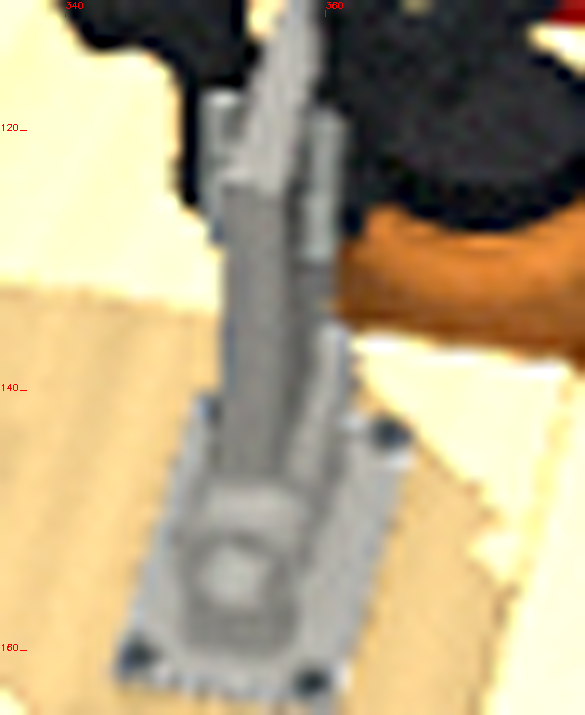

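View pics/wr8.png

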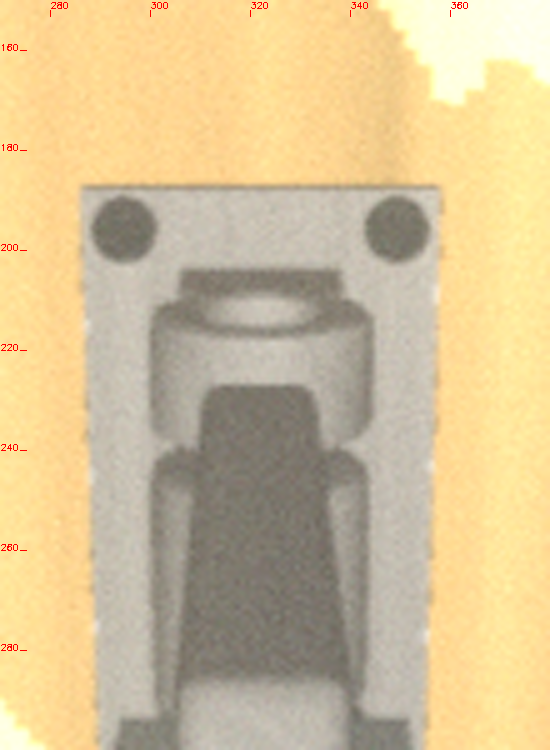

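```bash
python3 - <<'E'
from ov import *
pp=p.copy(); 
# shift so bore = B
B=np.array([.5313,-.2574]); pp[2]=.137; pp[:2]+=B-bore([(0,0,0)],pp)[0][:2]
np.save("box2.npy",pp)
for n,b in [("scene",(190,230,245,290,11)),("side",(335,110,380,165,13)),("wrist",(270,150,380,300,5))]:
    d,st=ld(n+"8"); d=dict(d,pixels=np.clip(d["pixels"].astype(float)*2,0,255).astype(np.uint8)); over(d,curves(st,p=pp),f"p_{n}8.png",*b)
E
```

```text
(no output)
```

View pics/p_scene8.png

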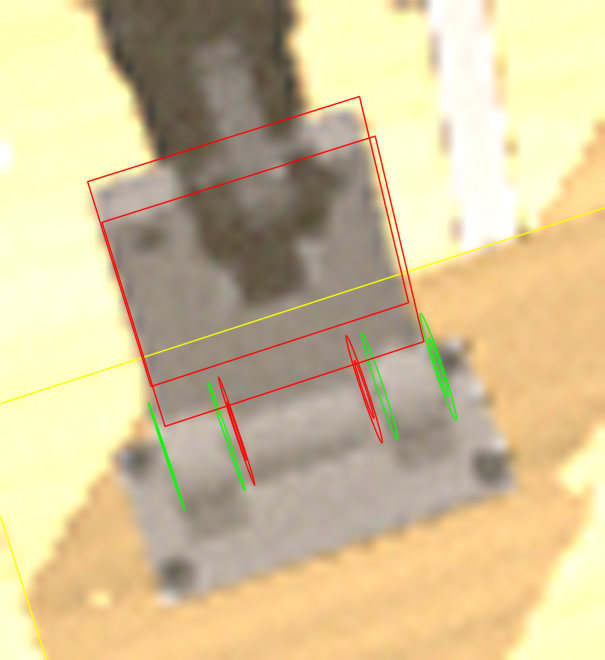

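View pics/p_side8.png

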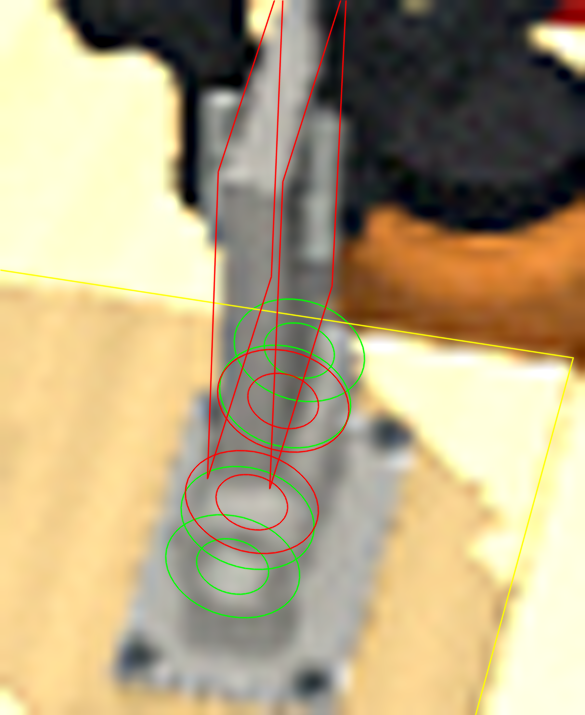

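View pics/p_wrist8.png

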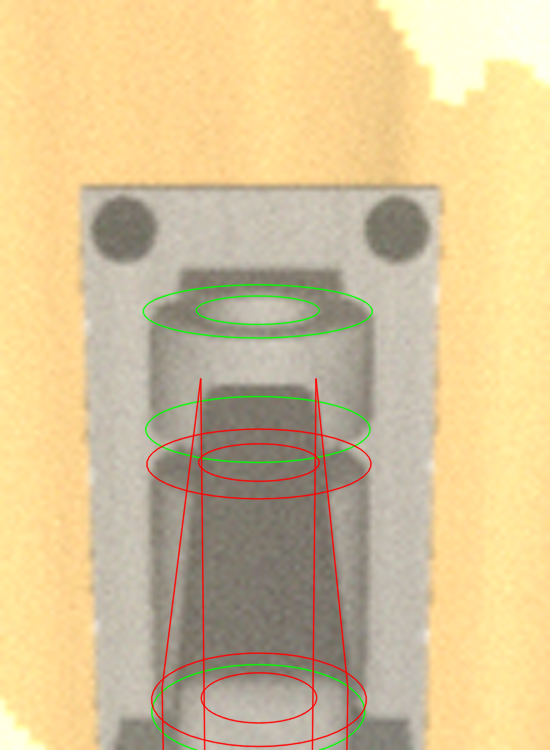

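Call:
{"name": "play_rows", "arguments": {"motion": [[[1,0,0.15,0,0,0,0],[1,0,0.15,0,0,0,0],[1,0,0,0,0,0,0]]]}}

```text
time_s: 16.95
tcp_pos: [0.5317, -0.2583, 0.2257]
tool_rot: [-1.27, 1.105, -1.111]
ft_force: [-0.3, 0.2, -4.6]
grip_width: 0.0112
```

Call:
{"name": "play_rows", "arguments": {"motion": [[[1,0,0.1,0,0,0,0],[1,0,0,0,0,0,0]]]}}

```text
time_s: 17.15
tcp_pos: [0.5318, -0.2584, 0.2247]
tool_rot: [-1.27, 1.105, -1.111]
ft_force: [-0.9, -1.0, -3.7]
grip_width: 0.0114
```

Call:
{"name": "play_rows", "arguments": {"motion": [[[1,-0.1,0.15,0,0,0,0],[1,0,0.1,0,0,0,0]]]}}

```text
time_s: 17.35
tcp_pos: [0.5317, -0.2574, 0.2223]
tool_rot: [-1.27, 1.105, -1.111]
ft_force: [-0.8, -0.9, -4.0]
grip_width: 0.0114
```

Call:
{"name": "play_rows", "arguments": {"motion": [[[1,0,0.15,0,0,0,0]]]}}

```text
time_s: 17.45
tcp_pos: [0.5319, -0.2576, 0.2215]
tool_rot: [-1.271, 1.104, -1.112]
ft_force: [-2.1, -0.1, 2.7]
grip_width: 0.0112
```

Call:
{"name": "play_rows", "arguments": {"motion": [[[1,0,0.1,0,0,0,0]]]}}

```text
time_s: 17.55
tcp_pos: [0.5319, -0.2576, 0.2215]
tool_rot: [-1.271, 1.104, -1.112]
ft_force: [-1.6, 0.8, 2.1]
grip_width: 0.0113
```

Call:
{"name": "play_rows", "arguments": {"motion": [[[1,0,-0.3,0,0,0,0],[1,0,-0.2,0,0,0,0],[1,0,0,0,0,0,0]]]}}

```text
time_s: 17.85
tcp_pos: [0.532, -0.2576, 0.2262]
tool_rot: [-1.27, 1.104, -1.112]
ft_force: [-0.3, -0.2, -3.4]
grip_width: 0.0115
```

```bash
python3 go.py -.0005; python3 look.py 9; python3 - <<'E'
from ov import *
p[:]=np.load("box2.npy")
d,st=ld("wrist9"); print(proj(d,bore([(0,32,0)],p)))
E
```

```text
[-0.26 -0.18 -3.41] 0.01153814301349865 [ 0.53197895 -0.25756992  0.22618297]
(array([-0.03, -0.03, -0.06]), array([-0.2, -0. ,  0.2]), np.float64(0.0768347097225232))
scene leaf y=+-15, origin [[222.8, 265.5], [211.2, 269.3], [217.0, 267.4]] [[204.7, 268.8], [228.2, 261.2]]
side leaf y=+-15, origin [[353.5, 148.7], [355.9, 140.9], [354.7, 144.8]] [[355.0, 131.4], [350.1, 146.9]]
wrist leaf y=+-15, origin [[320.8, 241.3], [320.9, 288.3], [320.9, 265.3]] [[331.3, 325.9], [332.2, 224.7]]
[[319.59032607 212.76187036]]
```

View pics/wr9.png

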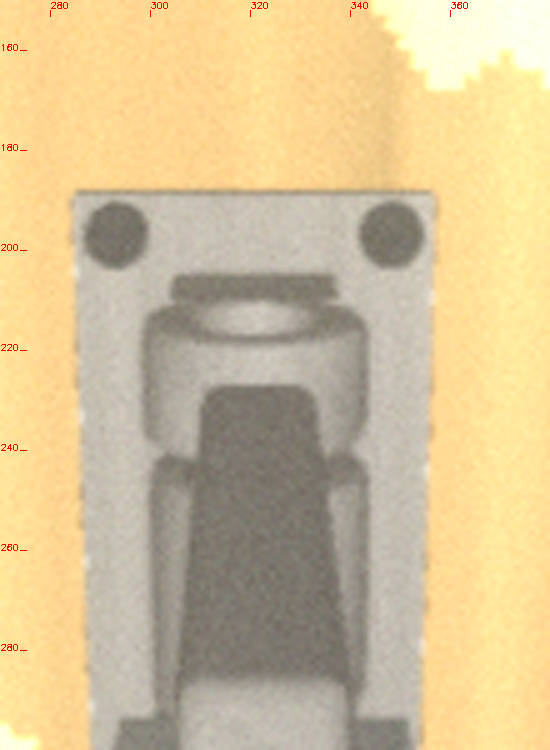

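View pics/sd9.png

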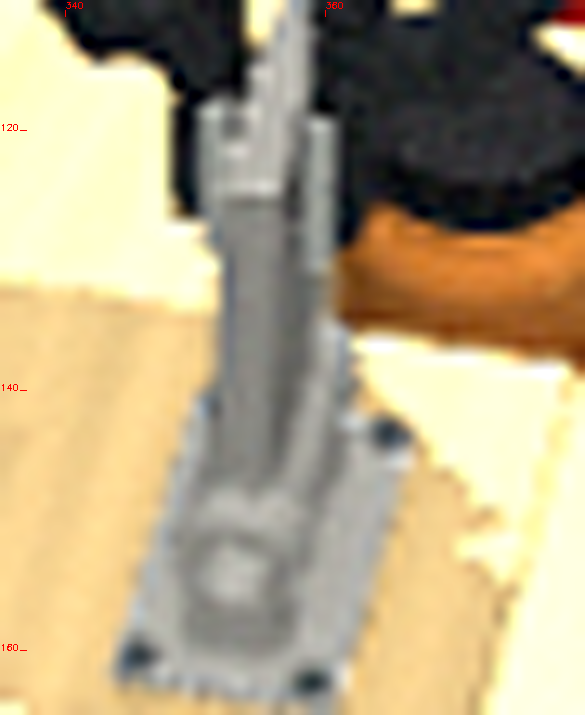

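View pics/sc9.png

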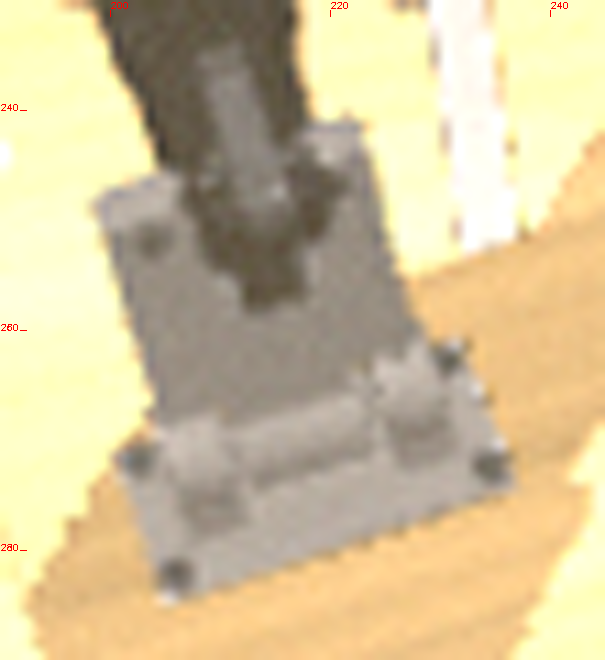

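Call:
{"name": "play_rows", "arguments": {"motion": [[[1,0,-0.03,-0.06,-0.2,0,0.2],[1,0,0,0,0,0,0],[1,0,0,0,0,0,0]]]}}

```text
time_s: 18.3
tcp_pos: [0.5309, -0.2574, 0.2254]
tool_rot: [-1.271, 1.11, -1.106]
ft_force: [0.6, -0.3, -4.7]
grip_width: 0.0113
```

```bash
python3 go.py -.0005; python3 look.py 10 >/dev/null; python3 - <<'E'
from bench import *; import cv2
cv2.imwrite("pics/fin_scene.png",snapshot("scene")["pixels"])
E
python3 go.py -.0005
```

```text
[ 0.65 -0.31 -4.67] 0.01126085424946921 [ 0.5309369  -0.25737211  0.22538806]
(array([ 0.01, -0.11,  0.04]), array([ 0.1, -0. , -0.1]), np.float64(0.1170057254969685))
[-0.7   0.22 -4.18] 0.011200390637015407 [ 0.5309937  -0.2574018   0.22552439]
(array([ 0.  , -0.1 ,  0.03]), array([ 0.1, -0. , -0.1]), np.float64(0.10225591408846195))
```

View pics/wr10.png

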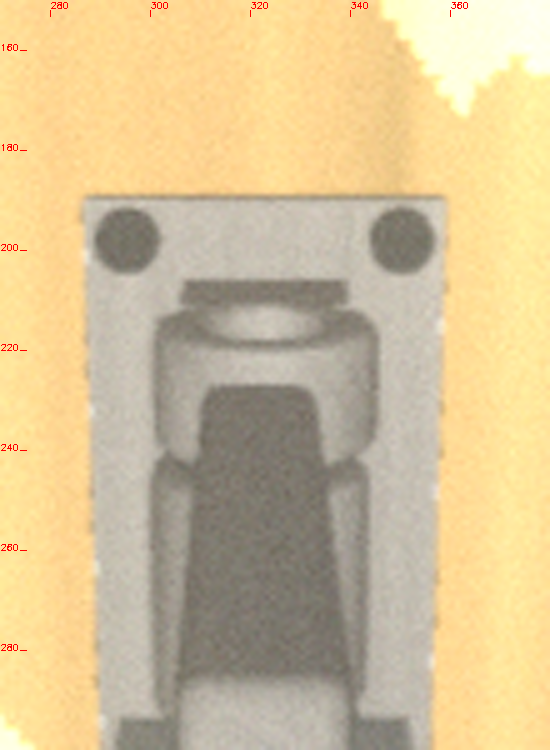

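View pics/fin_scene.png

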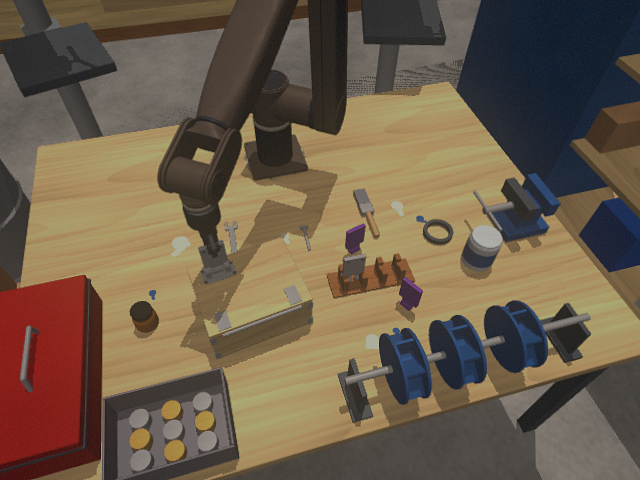

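Call:
{"name": "play_rows", "arguments": {"motion": [[[1,0,-0.1,0.06,0,0,0],[1,0,0,0,0,0,0]]]}}

```text
time_s: 18.7
tcp_pos: [0.5317, -0.2573, 0.2267]
tool_rot: [-1.271, 1.11, -1.107]
ft_force: [-0.3, 0.2, -4.1]
grip_width: 0.0113
```

```bash
python3 go.py -.0005; python3 look.py 11 >/dev/null; python3 go.py -.0005
```

```text
[-0.26  0.22 -4.14] 0.011345364615032225 [ 0.53166821 -0.25732734  0.22668801]
(array([ 0.  ,  0.02, -0.04]), array([ 0.1, -0. , -0.1]), np.float64(0.0419764139334072))
[-0.41 -0.3  -3.94] 0.011230058978367943 [ 0.5315095  -0.25726892  0.22645042]
(array([ 0.01, -0.  , -0.02]), array([ 0.1, -0. , -0.1]), np.float64(0.025205425395581814))
```

View pics/wr11.png

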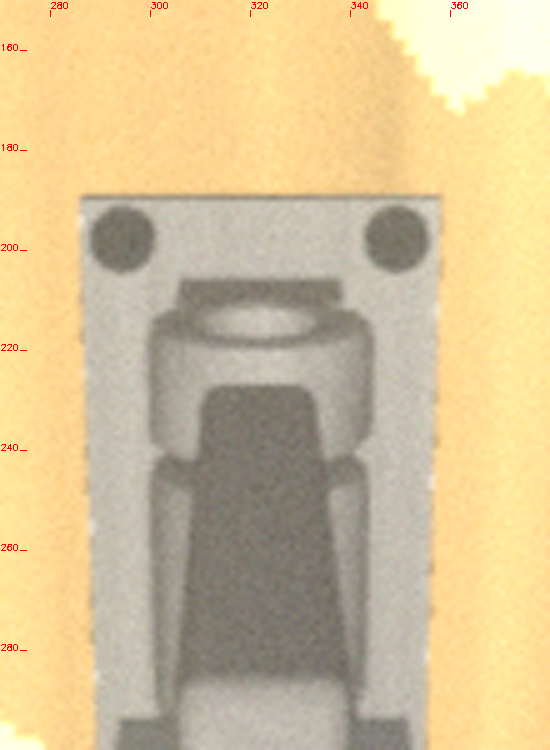

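```bash
python3 -c "
from bench import *
print(sign_off())"
```

```text
the job is handed in; nothing more can be done
None
```

The lid is shut, and the leaf with the one wide knuckle is held upright in the gripper between the two lid knuckles. I handed the job in at about 19 s.

- **Lid:** I pushed it down with the closed fingertips until it stopped. The fingertips then stood at 0.122 m, the height of the shut lid's upper face. The force peaked at about 22 N as it seated.
- **Height:** I lowered the leaf until its shoulders just touched the fixed knuckles, seen as a force change of about 6 N at a tool height of 0.2215 m. I then raised it 5 mm to the aligned height. The last reading was 0.2265 m, with only the leaf's weight on the wrist, so it is not resting on the lid.
- **Alignment:** The last wrist picture shows the leaf's knuckle and the fixed knuckle centred within about 0.3 mm across. The gap at the visible end, about 3 mm, matches what was expected, and the tilt is about 0.1°.
- **Disagreement:** Earlier estimates from the scene, side and wrist cameras differed by 2 to 4 mm on the leaf's height. I trusted the touch, which was within 0.5 mm of the height I expected from the grasp.
- **Other objects:** A scene picture near the end shows the spare leaf, the purple look-alikes and the other bench items where they were.

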